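# Change the microscope over to the camera

## Robot

A 7-joint arm with a two-finger parallel gripper is mounted at the origin on a cart in front of the work surface, level with it; the furniture and walls round the work are solid. World frame = base frame: x ahead of the robot, y to its left, z up, the work surface at z = 0. Lengths are in mm, angles in rad, forces in N, time in s.
With the tool pointing down it reaches from about 400 to 850 mm from the base axis. Payload 4.4 kg.
Tool frame: the origin (TCP) lies at the centre of the arm's flange, where the gripper is bolted on; the fingertips stand 199 mm ahead of it and the grasp point (between the pads) lies 180 mm ahead of it (env.tcp_to_tips is the distance from the TCP to the fingertips, in mm); z points along the fingers, y is the line along which they close (so a half turn about z gives the same grasp; the last joint's range is limited). The gripper opens to 94 mm and grips with 3 to 60 N. Pads are 16 mm wide; open, the fingers measure 119 mm over their backs; the gripper's body (75 mm by 177 mm) begins 78 mm behind the grasp point.
Start: joints at [-1.22, 0.628, 0.038, 1.517, -0.027, 0.996, -0.02], TCP at [263.127, 594.373, 404.678] pointing down, gripper open.
Joint ranges: [-3.06, 3.06], [-0.37, 2.12], [-1.25, 1.32], [0.18, 2.47], [-1.1, 4.24], [0.23, 1.98], [-2.94, 2.94]. Speed limits (rad/s): [2.57, 2.57, 3.14, 3.14, 3.14, 3.14, 3.14].

## Interface

Orientations are given as a unit quaternion [x, y, z, w].
In Python, from cell import env gives the robot as it stands. The module is installed in compiled form; this text tells all that it offers.
- The arm moves only by the tool arm_command, never from a script. Its argument "commands" is a list that holds one entry, the list of rows, each a list of 7 numbers: the shift along the tool's x, y, z as a fraction of full scale, then the turn, a rotation vector about the tool's x, y, z as a fraction of full scale, then the opening, from -1 (shut) to 1 (fully open), so that 0 is half open. A call has 1 to 8 rows; each row shifts and turns the commanded pose from where the row before left it, along the tool's axes as they then stand; what a row does not reach is not made up. Full scale, the value 1, is 100 mm for a shift and pi/2 rad for a turn. A row lasts 1/12 s, in which the tool goes at most 41.7 mm and 7.16 degrees, less where a joint would pass 70% of its speed; a pose out of reach is approached as far as the arm can. A call with a number of a shift or a turn outside -1 to 1 is refused whole. A call with a gripper value outside its range is refused whole. The fingers move at their own pace and stop on an object; "squeeze" is the grip in N (left out, the last holds). Time passes only in rows, so rows that do not move let the fingers close. It gives the time, the measured TCP pose, the force, the opening and the grip force at its end, in the units of the state.
- env.sense(): the state, without advancing time (a new reading comes with each control period).
- env.grab_frame(name): name is "scene" or "top"; returns a dict with "img" (480x640x3 uint8, red, green, blue), "z_map" (480x640 float32, mm along the optical axis (not along the pixel's ray), 0 where there is no reading), "camera_matrix" (3x3 intrinsics, pixels), "R" (3x3) and "t" (3): a world point X has camera coordinates R X + t. Camera axes: x right, y down, z forward; pixel columns grow to the right and rows downward; lengths in mm; the calibration is good to about 2 mm. A picture is of the moment at which its call begins.
- env.job_done(): hands the job in; it is judged then, once.
The state is a dict: "time_s": time; "joint_pos": joint angles; "qd": joint speeds; "effort": joint torques, N m; "position": TCP position; "tcp_rot": TCP orientation; "wrist_force": force on the tool from outside, world axes, zero at the start; "torque": the same for the moment, N m; "grip_width": finger opening in mm; "gripper_force": force on a finger pad.
Only numpy, scipy, OpenCV 4.12 (cv2) and the standard library are available. Lean on these libraries where they do the work, as an engineer would, in place of code of your own. Each camera call takes 0.05 s, during which the arm holds its last target. There are 200 camera calls.

## Task

Change the microscope over from eyepieces to the camera. First lift the blanking cover off the camera port and set it down in the tray, knob up; then find the adapter flange whose bolt holes match the studs that were under it and seat it on them, fully down on the stud plate. Put the two other flanges away on the matching stud plates of the stand, also fully down, and lay every eyepiece that stands on the bench on its side in the two-rod rest, lengthways between the rods.

Things in the scene. Friction and masses are not known exactly. Their poses are not given: they have to be found in the camera images.
- port: Fixed camera port: a low steel-dark square base (96 x 96 x 6 mm, with four screws) under a grey round pedestal 86 mm in diameter that reaches 16 mm above the table; origin at the centre of its underside on the table. One of the stud plates lies on it.
- tray: Fixed grey open tray, 108 x 108 mm outside, walls 5 mm thick and 22 mm high, floor 5 mm thick, behind the port and to its left as seen by the robot; origin at the centre of its underside.
- stand: Fixed low grey stand, 84 x 190 x 16 mm, behind the port, carrying the two other stud plates side by side; origin at the centre of its underside.
- cover: Grey blanking cover: an upside-down round cup, 74 mm in diameter and 18 mm high (66 mm inside), with a black knob on top, 22 mm in diameter, from 18 to 48 mm above its lower rim. It starts standing loose over the studs of the port, hiding them. Origin at the centre of its lower rim, z up through the knob. 0.1 kg.
- rest: Fixed eyepiece rest: two parallel steel rods, 8 mm thick, 216 mm long, 26 mm apart between centres, tops 11 mm above the table, on low end blocks (52 mm wide, 9 mm high). Origin at its centre on the table; x along the rods, roughly away from the robot. An eyepiece lying between the rods has its axis 24 mm above the table. Room for three in a row, 70 mm apart.
- studs_tri: Fixed stud plate, 82 mm disc, with three studs equally spaced on a circle of 46 mm diameter; its x axis points at one stud, so it repeats every third of a turn. Studs 6 mm thick stand 10 mm above the plate face. Origin at the centre of the plate face (20 mm above the table), z up. One of the three stud plates sits on the port, under the cover; the other two on the stand behind it.
- studs_square: Fixed stud plate, 82 mm disc, with four studs at the corners of a 36 x 36 mm square whose sides lie along its x and y axes; repeats every quarter turn. Studs 6 mm thick stand 10 mm above the plate face. Origin at the centre of the plate face (20 mm above the table), z up. One of the three stud plates sits on the port, under the cover; the other two on the stand behind it.
- studs_rect: Fixed stud plate, 82 mm disc, with four studs at the corners of a rectangle, 44 mm along its x axis and 22 mm along its y axis; repeats every half turn. Studs 6 mm thick stand 10 mm above the plate face. Origin at the centre of the plate face (20 mm above the table), z up. One of the three stud plates sits on the port, under the cover; the other two on the stand behind it.
- flange_tri: Adapter flange: square dark steel plate, 64 x 64 x 6 mm, with a round neck 28 mm thick up to 40 mm above the underside; through the plate, 10 mm wide bolt holes: three holes equally spaced on a circle of 46 mm diameter, one of them on its x axis. Origin at the centre of the underside, z up through the neck. 0.15 kg. Lies neck up on the table; goes down only on studs of its own pattern.
- flange_square: Adapter flange: square dark steel plate, 64 x 64 x 6 mm, with a round neck 28 mm thick up to 40 mm above the underside; through the plate, 10 mm wide bolt holes: four holes at the corners of a 36 x 36 mm square with sides along its x and y axes. Origin at the centre of the underside, z up through the neck. 0.15 kg. Lies neck up on the table; goes down only on studs of its own pattern.
- flange_rect: Adapter flange: square dark steel plate, 64 x 64 x 6 mm, with a round neck 28 mm thick up to 40 mm above the underside; through the plate, 10 mm wide bolt holes: four holes at the corners of a rectangle, 44 mm along its x axis and 22 mm along its y axis. Origin at the centre of the underside, z up through the neck. 0.15 kg. Lies neck up on the table; goes down only on studs of its own pattern.
- eyepiece_1: Eyepiece: black round cylinder with a light band, 35 mm in diameter and 47 mm long, about 0.09 kg, standing upright on its eye cup at the start. Origin at the centre of its lower end, z along its axis. Two or three of the three eyepieces are present; an absent one is None.
- eyepiece_1_mid (a point): Middle of eyepiece_1, on its axis, 23.5 mm from either end.
- eyepiece_2: Eyepiece: black round cylinder with a light band, 35 mm in diameter and 47 mm long, about 0.09 kg, standing upright on its eye cup at the start. Origin at the centre of its lower end, z along its axis. Two or three of the three eyepieces are present; an absent one is None.
- eyepiece_2_mid (a point): Middle of eyepiece_2, on its axis, 23.5 mm from either end.
- eyepiece_3: Eyepiece: black round cylinder with a light band, 35 mm in diameter and 47 mm long, about 0.09 kg, standing upright on its eye cup at the start. Origin at the centre of its lower end, z along its axis. Two or three of the three eyepieces are present; an absent one is None.
- eyepiece_3_mid (a point): Middle of eyepiece_3, on its axis, 23.5 mm from either end.
Mind the look-alikes: they are no part of the job. What is shaped like the eyepiece_3 but yellow is not meant.

How it is judged (in metres and radians):
On the way, in this order (a step that is already met when the one before it is completed fails the run):
1. the blanking cover stands in the tray, knob up (x of cover in the frame of tray between -0.03 and 0.03 m and y of cover in the frame of tray between -0.03 and 0.03 m and z of cover in the frame of tray between -0.002 and 0.012 m and angle between cover's own z axis and vertical below 0.15 rad), for 0.2 s.
2. the matching flange is seated on the studs (((horizontal distance between studs_tri and port below 0.01 m and z of flange_tri in the frame of studs_tri between -0.002 and 0.0025 m and horizontal distance between flange_tri and studs_tri below 0.004 m and angle between flange_tri's own z axis and vertical below 0.05 rad) or (horizontal distance between studs_square and port below 0.01 m and z of flange_square in the frame of studs_square between -0.002 and 0.0025 m and horizontal distance between flange_square and studs_square below 0.004 m and angle between flange_square's own z axis and vertical below 0.05 rad) or (horizontal distance between studs_rect and port below 0.01 m and z of flange_rect in the frame of studs_rect between -0.002 and 0.0025 m and horizontal distance between flange_rect and studs_rect below 0.004 m and angle between flange_rect's own z axis and vertical below 0.05 rad))), for 0.2 s.
At the end, for the whole second after the job is handed in: Cover flat in the tray (within 30 mm of its centre, knob up); each flange flat on its matching stud plate (gap under 2.5 mm, centred to 4 mm); every eyepiece lying between the rods (5 mm off the centre line, 100 mm along, 0.15 rad); all released and at rest (all of step 1 and z of flange_tri in the frame of studs_tri between -0.002 and 0.0025 m and horizontal distance between flange_tri and studs_tri below 0.004 m and angle between each of flange_tri, flange_square, flange_rect's own z axis and vertical below 0.05 rad and z of flange_square in the frame of studs_square between -0.002 and 0.0025 m and horizontal distance between flange_square and studs_square below 0.004 m and z of flange_rect in the frame of studs_rect between -0.002 and 0.0025 m and horizontal distance between flange_rect and studs_rect below 0.004 m and x of eyepiece_1_mid in the frame of rest between -0.1 and 0.1 m and y of eyepiece_1_mid in the frame of rest between -0.005 and 0.005 m and z of eyepiece_1_mid in the frame of rest between 0.019 and 0.029 m and angle between the z axis of each of eyepiece_1, eyepiece_2, eyepiece_3 and the x axis of rest, either way round below 0.15 rad and linear speed of each of eyepiece_1, eyepiece_2, eyepiece_3, cover, flange_tri, flange_square, flange_rect below 0.02 m/s and x of eyepiece_2_mid in the frame of rest between -0.1 and 0.1 m and y of eyepiece_2_mid in the frame of rest between -0.005 and 0.005 m and z of eyepiece_2_mid in the frame of rest between 0.019 and 0.029 m and x of eyepiece_3_mid in the frame of rest between -0.1 and 0.1 m and y of eyepiece_3_mid in the frame of rest between -0.005 and 0.005 m and z of eyepiece_3_mid in the frame of rest between 0.019 and 0.029 m and contact force between the fingers and cover below 0.05 N and contact force between the fingers and flange_tri below 0.05 N and contact force between the fingers and flange_square below 0.05 N and contact force between the fingers and flange_rect below 0.05 N and contact force between the fingers and eyepiece_1 below 0.05 N and contact force between the fingers and eyepiece_2 below 0.05 N and contact force between the fingers and eyepiece_3 below 0.05 N); the robot touches nothing.
Of eyepiece_1, eyepiece_2, eyepiece_3 only 2 to 3 are there at a start; the rules pass over those that are not, and their reading is None.
At some moment in a run one of flange_tri, flange_square, flange_rect may be knocked a few centimetres aside while the robot is not near it.
Once in a run the grip may slacken for a moment while it holds something.
It also fails if it takes over 208 s, if anything falls off the work surface, if the arm or the gripper's body presses on something with over 40 N, if the wrist force passes 120 N, or if a joint passes its speed limit or range.

## Working session

There is one attempt and no reset: what is moved stays moved. The work goes in short steps, Python scripts to look and compute and a tool call to move; the robot and the scene stay as the last step left them, time stands still between calls to the robot, and variables do not carry over. Pictures are saved under pics/ and viewed, at most 14 in all, crops included, and the job is handed in when it is done.

Besides the shell and the picture viewer there is one more tool, called after ">>>" as name(argument=value, ...), one argument or row to a line, values as JSON. arm_command: Moves the arm, as the interface text tells. Shift numbers are shares of 100 mm and turn numbers shares of pi/2 rad, none past 1 either way. Its arguments: {"type":"object","properties":{"commands":{"type":"array"},"squeeze":{"type":"number"}},"required":["commands"]}

```bash
mkdir -p pics; ls
cat > h.py <<'E'
import numpy as np, cv2
from cell import env
from scipy.spatial.transform import Rotation as Ro
def grab(n):
    f=env.grab_frame(n); f['K']=np.array(f['camera_matrix']);f['R']=np.array(f['R']);f['t']=np.array(f['t']).ravel();return f
def save(im,n): cv2.imwrite('pics/'+n,cv2.cvtColor(im,cv2.COLOR_RGB2BGR))
def ray(f,u,v,z):
    c=-f['R'].T@f['t']; d=f['R'].T@np.linalg.inv(f['K'])@np.array([u,v,1.]); return c+d*(z-c[2])/d[2]
def pts(f):
    v,u=np.mgrid[:480,:640]; Z=f['z_map']; K=f['K']
    P=np.stack([(u-K[0,2])/K[0,0]*Z,(v-K[1,2])/K[1,1]*Z,Z],-1)
    return (P-f['t'])@f['R']
def proj(f,X):
    c=f['K']@(f['R']@np.array(X)+f['t']); return c[:2]/c[2]
E
python3 - <<'E'
from h import *
s=env.sense(); print({k:np.round(v,3) for k,v in s.items()}, env.tcp_to_tips)
for n in('scene','top'):
    f=grab(n); save(f['img'],n+'0.png'); print(n,np.round(-f['R'].T@f['t']),np.round(f['R'],2).tolist(),f['K'][0,0])
E
```

```text
pics
{'time_s': np.float64(0.0), 'joint_pos': array([-1.22 ,  0.629,  0.038,  1.518, -0.027,  0.996, -0.02 ]), 'qd': array([ 0.   , -0.   ,  0.001, -0.002, -0.001,  0.002, -0.003]), 'effort': array([-0.0000e+00, -5.4972e+01,  1.1430e+00, -1.8664e+01, -5.2000e-02,
        2.4000e-02,  0.0000e+00]), 'position': array([262.983, 594.117, 403.764]), 'tcp_rot': array([ 0.207,  0.978, -0.001, -0.   ]), 'wrist_force': array([ 0.732,  0.212, -1.028]), 'torque': array([ 0.004, -0.003, -0.018]), 'gripper_force': np.float64(0.0), 'grip_width': np.float64(93.769)} 199.2
scene [-142. -739.  683.] [[0.76, -0.65, -0.02], [-0.35, -0.39, -0.85], [0.55, 0.65, -0.52]] 573.9838574204333
top [418.  17. 912.] [[0.01, -1.0, -0.02], [-0.99, -0.01, -0.13], [0.13, 0.02, -0.99]] 462.9914495749273
```

View pics/scene0.png

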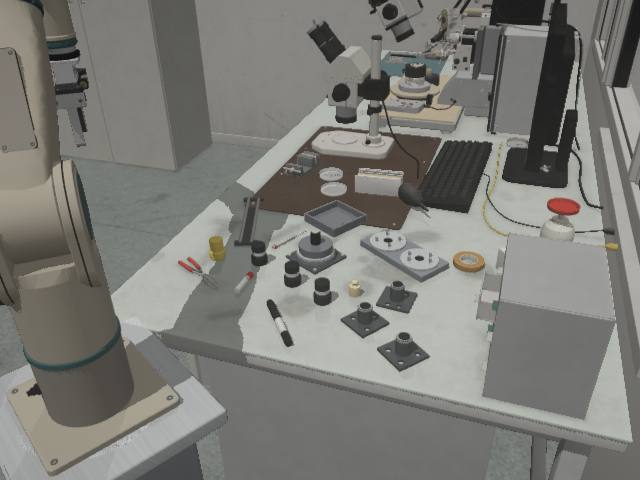

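View pics/top0.png

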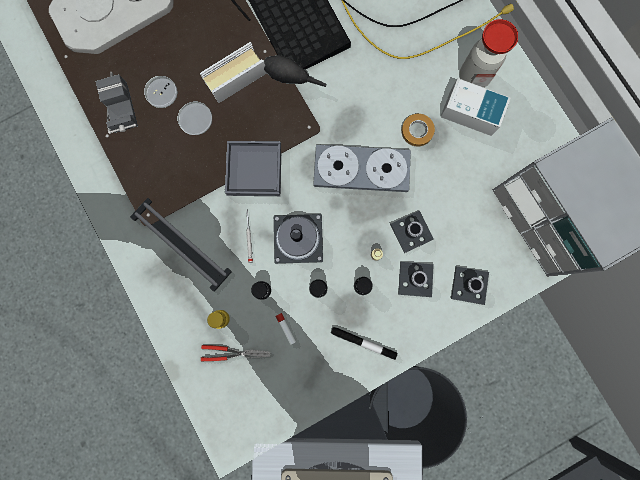

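The scene view shows the port with its cover at (316,245), the tray at (335,217), the stand at (403,252), and flanges at (365,318), (397,296) and (403,350). In the top view the candidates are:
- **Eyepieces:** black cylinders at (261,290), (318,288) and (363,286). The yellow look-alike at (218,319) is ruled out, and so are the brass cap at (377,254) and the pen and marker.
- **Flanges:** (411,231), (416,278) and (470,284).
- **Rest:** (180,245).

I'll check these in one close crop.

Run:
```python
from h import *
f=grab('top'); np.savez('top0.npz',**{k:f[k] for k in('img','z_map','K','R','t')})
im=f['img']; save(cv2.resize(im[130:320,215:495],None,fx=2.85,fy=2.85,interpolation=cv2.INTER_CUBIC),'crop1.png')
P=pts(f); 
for n,(u,v) in dict(knob=(296,234),tray=(253,168),standL=(350,180),e1=(261,288),e2=(318,286),e3=(363,284),fa=(413,229),fb=(418,277),fc=(474,283),rest1=(160,225),yel=(218,318),table=(300,330)).items(): print(n,np.round(P[v,u],1))
```

```text
knob [541.4  81.3  37.7]
tray [679.9 173.3   5.4]
standL [652.8 -22.1  19.2]
e1 [437.9 144.5  44.1]
e2 [442.9  37.9  45.9]
e3 [447.5 -45.6  48.5]
fa [ 552.7 -140.9   40.5]
fb [ 462.  -149.1   39.5]
fc [ 452.  -252.8   40.2]
rest1 [562.6 358.5  -1.4]
yel [381.7 222.1  47.5]
table [358.8  72.8  -0.8]
```

View pics/crop1.png

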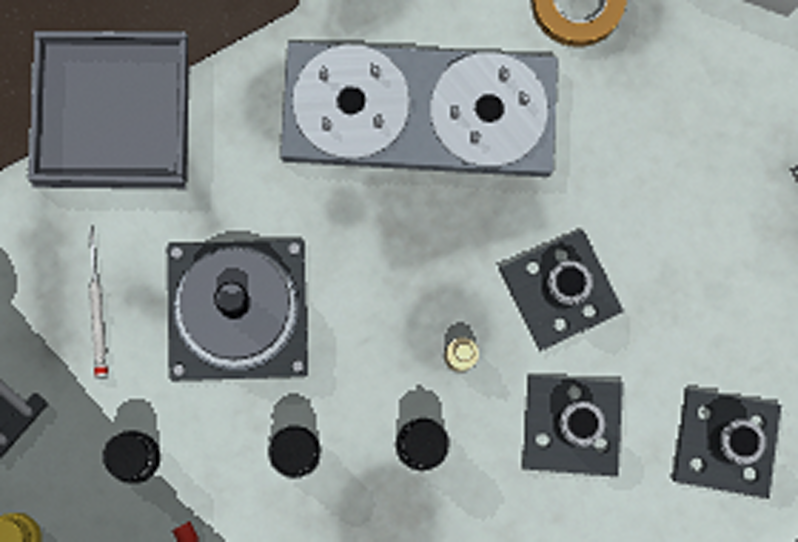

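The crop shows square studs on the stand's left plate (350,100) and rectangular studs on the right plate (489,107), so the port must carry the three studs. The flanges are rectangular at (570,283), three-hole at (573,425) and square at (727,440). The eyepieces are at (131,455), (294,450) and (422,443). Next I'll measure them.

```bash
cat > m.py <<'E'
from h import *
def cont(mask): return cv2.findContours(mask.astype(np.uint8),cv2.RETR_EXTERNAL,cv2.CHAIN_APPROX_NONE)[0]
def biggest(mask): return max(cont(mask),key=cv2.contourArea)[:,0].astype(float)
def w(f,c,z): return np.array([ray(f,u,v,z)[:2] for u,v in c],np.float32)
def roi(f,u,v,r):
    m=np.zeros((480,640),bool); m[max(0,v-r):v+r,max(0,u-r):u+r]=1; return m
def dark_plate(f,u,v,r=28,thr=110):
    g=cv2.cvtColor(f['img'],cv2.COLOR_RGB2GRAY); m=roi(f,u,v,r)&(g<thr)
    m=cv2.morphologyEx(m.astype(np.uint8),cv2.MORPH_OPEN,np.ones((5,5)))
    return cv2.minAreaRect(w(f,biggest(m),6))
def circ(f,mask,z):
    c=w(f,biggest(mask),z); return cv2.minEnclosingCircle(c),cv2.fitEllipse(c)
E
python3 - <<'E'
from m import *
f=dict(np.load('top0.npz')); im=f['img'].astype(int); g=im.mean(2); hsv=cv2.cvtColor(f['img'],cv2.COLOR_RGB2HSV)
P=pts(f);Z=P[...,2]
for n,u,v in(('rect',411,231),('tri',416,278),('sq',470,284)):
    print(n,dark_plate(f,u,v))
    m=roi(f,u,v,30)&(Z>30); q=P[m]; print('  neck',m.sum(),np.round(q.mean(0),1), (q[:,:2].max(0)+q[:,:2].min(0))/2, np.ptp(q[:,:2],axis=0))
for n,u,v in(('e1',261,288),('e2',318,286),('e3',363,284)):
    m=roi(f,u,v,22)&(Z>40); q=P[m]; print(n,m.sum(),(q.max(0)+q.min(0))/2,np.ptp(q,axis=0))
for n,u,v in(('knob',297,234),):
    m=roi(f,u,v,22)&(Z>60); q=P[m]; print(n,m.sum(),(q.max(0)+q.min(0))/2,np.ptp(q,axis=0))
    m=roi(f,u,v,32)&(Z>30); q=P[m]; print('cover',m.sum(),(q.max(0)+q.min(0))/2,np.ptp(q,axis=0))
    m=roi(f,u,v,40)&(Z>2); q=P[m]; print('portbase',(q.max(0)+q.min(0))/2,np.ptp(q,axis=0))
    print(dark_plate(f,299,238,36,60))
m=roi(f,253,168,36)&(Z>15)&(Z<30); print('tray',cv2.minAreaRect(P[m][:,:2].astype(np.float32)))
for n,u,v in(('PS',338,165),('PR',387,168)):
    m=roi(f,u,v,27)&(g>165)&(Z>12); 
    print(n,circ(f,m,20))
    # studs
    s=roi(f,u,v,20)&(Z>25); 
    k,l,st,ce=cv2.connectedComponentsWithStats(s.astype(np.uint8))
    print('  studs',[(int(st[i,4]),np.round(P[l==i].mean(0),1).tolist()) for i in range(1,k)])
m=(Z>4)&(Z<25); m[:, :125]=0; m[:,240:]=0; m[:195]=0;m[300:]=0
q=P[m]; print('rest',m.sum(),cv2.minAreaRect(q[:,:2].astype(np.float32)))
m&=(Z>8); print(m.sum(), cv2.minAreaRect(P[m][:,:2].astype(np.float32)))
E
```

```text
rect ((548.4259643554688, -131.94725036621094), (63.40496063232422, 38.311038970947266), 27.312631607055664)
  neck 197 [ 545.9 -134.9   87.3] [492.73906668 -70.78938591] [148.84607768 176.35485379]
tri ((461.2831115722656, -150.14004516601562), (64.3256607055664, 66.34443664550781), 85.94293975830078)
  neck 195 [ 458.1 -144.1   74.3] [445.91491375 -73.74587117] [ 55.19777181 182.26782431]
sq ((449.8497619628906, -254.63536071777344), (65.76841735839844, 64.9508285522461), 80.51010131835938)
  neck 215 [ 447.1 -236.2   99.2] [ 440.89837    -126.73673793] [ 45.16468432 288.24955783]
e1 209 [433.69398293  90.16455418 476.09576933] [ 30.75591016 145.5530264  872.11329822]
e2 203 [436.17684852  35.13869643 477.16026344] [ 35.72164136  35.5013109  869.98431001]
e3 204 [438.61371571 -21.67077633 476.26880587] [ 40.59537574  78.11763464 871.76722514]
knob 39 [482.8016406   53.99656735 487.16331808] [128.97122551  73.21705273 849.97820072]
cover 1165 [496.39787166  66.69238347 471.12027343] [156.16368762  98.60868496 882.06429003]
portbase [523.24048342  83.81168164 457.07728173] [209.84891115 159.78177516 910.15027344]Traceback (most recent call last):
  File "<stdin>", line 13, in <module>
  File "m.py", line 10, in dark_plate
    return cv2.minAreaRect(w(f,biggest(m),6))
                               ~~~~~~~^^^
  File "m.py", line 3, in biggest
    def biggest(mask): return max(cont(mask),key=cv2.contourArea)[:,0].astype(float)
                              ~~~^^^^^^^^^^^^^^^^^^^^^^^^^^^^^^^^
ValueError: max() iterable argument is empty
```

```bash
cat >> m.py <<'E'
def blob(P,m):
    """largest connected component of mask, its minEnclosingCircle / rect in world xy"""
    k,l,st,ce=cv2.connectedComponentsWithStats(m.astype(np.uint8)); i=1+np.argmax(st[1:,4]); q=P[l==i]
    r=cv2.minAreaRect(q[:,:2].astype(np.float32)); return int(st[i,4]),np.round(np.r_[q.mean(0),(q[:,:2].max(0)+q[:,:2].min(0))/2,np.ptp(q[:,:2],axis=0)],1),[np.round(x,1).tolist() for x in r]
E
python3 - <<'E'
from m import *
f=dict(np.load('top0.npz')); im=f['img'].astype(int); g=im.mean(2)
P=pts(f);Z=np.where((f['z_map']>100),P[...,2],-99); Z[Z>110]=-99
print(dark_plate(f,413,231,32))
for n,u,v,r,lo,hi in(('rect',411,231,30,30,55),('tri',416,278,30,30,55),('sq',470,284,30,30,55),('e1',261,288,22,40,60),('e2',318,286,22,40,60),('e3',363,284,22,40,60),('knob',297,234,22,58,80),('cover',297,236,34,30,60),('port',298,238,36,2.5,60),('tray',253,168,36,15,30),('stand',363,168,60,11,35),('rest',182,245,55,5,30),('rods',182,245,55,8.5,30)):
    try: print(n,blob(P,roi(f,u,v,r)&(Z>lo)&(Z<hi)))
    except Exception as e: print(n,e)
for n,u,v in(('PS',338,165),('PR',387,168)):
    print(n,circ(f,roi(f,u,v,27)&(g>165)&(Z>12),20))
    s=roi(f,u,v,20)&(Z>25); k,l,st,ce=cv2.connectedComponentsWithStats(s.astype(np.uint8))
    print('  studs',[(int(st[i,4]),np.round(P[l==i].mean(0),1).tolist()) for i in range(1,k)])
E
```

```text
((548.4259643554688, -131.94725036621094), (63.40496063232422, 38.311038970947266), 27.312631607055664)
rect (186, array([ 553.4, -143.9,   38.5,  553.3, -144.3,   27.7,   29.3]), [[553.6, -144.0], [27.4, 28.4], 65.8])
tri (187, array([ 459.8, -151. ,   38.5,  460.3, -151.2,   26.5,   27.3]), [[460.3, -151.2], [26.4, 27.3], 0.1])
sq (200, array([ 449.2, -255.2,   38.2,  449.4, -256.2,   28.1,   29.3]), [[449.4, -255.7], [28.2, 28.7], 23.2])
e1 (202, array([434.8, 148.4,  46.5, 435.1, 148.7,  27.9,  28.5]), [[435.1, 148.7], [27.8, 28.4], 0.7])
e2 (199, array([439.7,  38.7,  46.4, 440.1,  38.8,  27.9,  28.1]), [[440.1, 38.8], [27.8, 28.1], 1.3])
e3 (197, array([445.6, -47.4,  46.3, 445. , -46.8,  27.9,  27.8]), [[444.9, -46.8], [27.8, 27.9], 1.3])
knob (38, array([536.1,  79.3,  65.3, 537.2,  80.4,  20.2,  20.5]), [[537.1, 80.4], [20.5, 20.1], 87.7])
cover (1121, array([537.1,  79.9,  37.8, 537.8,  80.4,  73.4,  71.1]), [[537.8, 80.4], [73.3, 70.9], 0.8])
port (2266, array([534.8,  78.8,  23.4, 537.7,  80. , 102.8,  99.4]), [[538.1, 79.7], [101.9, 99.4], 1.5])
tray (625, array([678.6, 
[... 358 characters left out ...]
9.6, 203.1]), [[524.6, 313.2], [227.5, 50.8], 49.8])
PS (((683.1290893554688, 2.520622968673706), 40.34719467163086), ((683.1710815429688, 2.6410470008850098), (78.40499877929688, 78.73296356201172), 117.24662780761719))
  studs [(1, [718.2, -3.8, 25.1]), (8, [701.7, -13.9, 28.2]), (6, [699.1, 22.1, 29.1]), (4, [665.8, -15.7, 28.7]), (4, [662.6, 20.0, 28.7]), (1, [665.6, 17.6, 30.4])]
PR (((678.0828857421875, -93.37691497802734), 40.11656188964844), ((678.0009765625, -93.43199920654297), (78.28516387939453, 78.70560455322266), 166.06924438476562))
  studs [(7, [700.2, -103.8, 27.4]), (1, [702.5, -116.2, 25.1]), (7, [683.0, -117.5, 28.2]), (4, [671.3, -68.1, 28.5]), (4, [654.0, -82.3, 27.6])]
```

>>> arm_command(
  commands=[
    [[0, 0, 0, 0, 0, 0.0734, 0], [0, 0, 0, 0, 0, 0.0734, 0], [0, 0, 0, 0, 0, 0.0734, 0], [0, 0, 0, 0, 0, 0.0734, 0], [0, 0, 0, 0, 0, 0.0734, 0], [0, 0, 0, 0, 0, 0.0734, 0], [0, 0, 0, 0, 0, 0.0734, 0], [0, 0, 0, 0, 0, 0.0734, 0]],
  ],
  squeeze=20,
)

```text
time_s: 0.82
position: [263.0, 594.3, 404.3]
tcp_rot: [0.623, 0.782, -0.0, 0.0]
wrist_force: [0.6, -1.1, 0.6]
grip_width: 47.5
gripper_force: 0.0
```

>>> arm_command(
  commands=[
    [[0, 0, 0, 0, 0, 0.0734, 0], [0, 0, 0, 0, 0, 0.0734, 0], [-0.321, 0.172, 0, 0, 0, 0, 0], [-0.321, 0.172, 0, 0, 0, 0, 0], [-0.321, 0.172, 0, 0, 0, 0, 0], [-0.321, 0.172, 0, 0, 0, 0, 0], [-0.321, 0.172, 0, 0, 0, 0, 0], [-0.321, 0.172, 0, 0, 0, 0, 0]],
  ],
)

```text
time_s: 1.48
position: [366.9, 400.3, 404.5]
tcp_rot: [0.707, 0.708, -0.0, -0.0]
wrist_force: [1.0, -0.7, 0.5]
grip_width: 46.7
gripper_force: 0.0
```

>>> arm_command(
  commands=[
    [[-0.321, 0.172, 0, 0, 0, 0, 0], [-0.321, 0.172, 0, 0, 0, 0, 0], [-0.321, 0.172, 0, 0, 0, 0, 0], [-0.321, 0.172, 0, 0, 0, 0, 0], [-0.321, 0.172, 0, 0, 0, 0, 0], [-0.321, 0.172, 0, 0, 0, 0, 0], [-0.321, 0.172, 0, 0, 0, 0, 0], [-0.321, 0.172, 0, 0, 0, 0, 0]],
  ],
)

```text
time_s: 2.15
position: [504.8, 143.6, 404.6]
tcp_rot: [0.707, 0.708, -0.0, -0.0]
wrist_force: [1.4, 0.1, 0.3]
grip_width: 46.8
gripper_force: 0.0
```

>>> arm_command(
  commands=[
    [[-0.321, 0.172, 0, 0, 0, 0, 0], [-0.321, 0.172, 0, 0, 0, 0, 0], [0, 0, 0, 0, 0, 0, 0], [0, 0, 0, 0, 0, 0, 0]],
  ],
)

```text
time_s: 2.48
position: [539.4, 78.5, 404.5]
tcp_rot: [0.709, 0.706, -0.0, 0.0]
wrist_force: [0.1, 0.8, -0.2]
grip_width: 46.9
gripper_force: 0.0
```

>>> arm_command(
  commands=[
    [[0, 0, 0.27, 0, 0, 0, 0], [0, 0, 0.27, 0, 0, 0, 0], [0, 0, 0.27, 0, 0, 0, 0], [0, 0, 0.27, 0, 0, 0, 0], [0, 0, 0.26, 0, 0, 0, 0], [0, 0, 0, 0, 0, 0, 0], [0, 0, 0, 0, 0, 0, 0]],
  ],
)

```text
time_s: 3.07
position: [538.0, 82.4, 269.9]
tcp_rot: [0.706, 0.708, -0.001, -0.001]
wrist_force: [0.3, -0.0, 0.9]
grip_width: 47.1
gripper_force: 0.0
```

Run:
```python
from h import *
f=grab('scene'); print(env.sense()['position']); u,v=318,235; save(cv2.resize(f['img'][v-75:v+75,u-100:u+100],None,fx=4,fy=4,interpolation=cv2.INTER_CUBIC),'k.png')
```

```text
[538.76765931  82.1069982  271.14668384]
```

View pics/k.png

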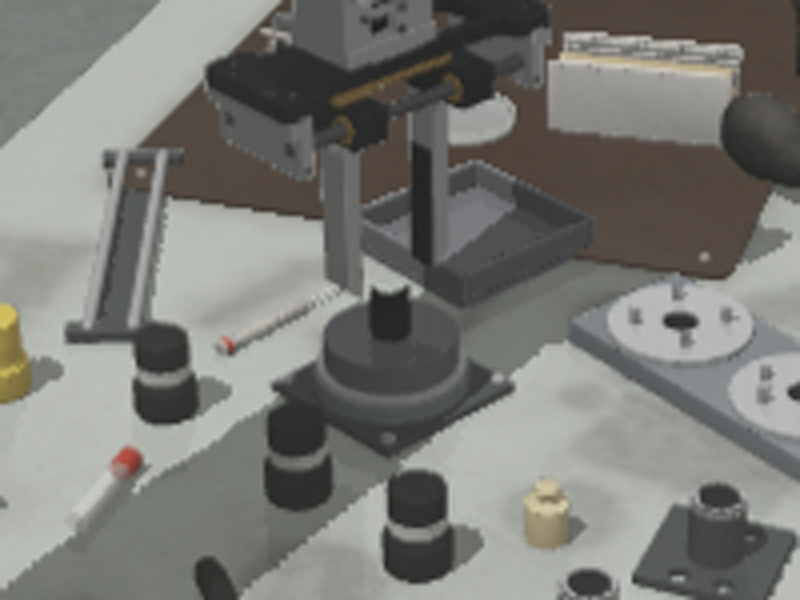

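The crop shows the open fingers straddling the knob at (390,310), so I'll descend and grip.

>>> arm_command(
  commands=[
    [[0, 0, 0.15, 0, 0, 0, 0], [0, 0, 0.147, 0, 0, 0, 0], [0, 0, 0, 0, 0, 0, -1], [0, 0, 0, 0, 0, 0, -1], [0, 0, 0, 0, 0, 0, -1], [0, 0, 0, 0, 0, 0, -1]],
  ],
  squeeze=25,
)

```text
time_s: 3.62
position: [539.2, 81.3, 242.4]
tcp_rot: [0.707, 0.708, 0.001, 0.0]
wrist_force: [-1.1, 0.4, 0.4]
grip_width: 23.7
gripper_force: 0.4
```

>>> arm_command(
  commands=[
    [[0, 0, 0, 0, 0, 0, -1], [0, 0, 0, 0, 0, 0, -1], [0, 0, -0.1, 0, 0, 0, -1], [0, 0, -0.2, 0, 0, 0, -1], [0, 0, -0.3, 0, 0, 0, -1], [0, 0, 0, 0, 0, 0, -1]],
  ],
)

```text
time_s: 4.12
position: [540.7, 80.8, 305.8]
tcp_rot: [0.707, 0.707, 0.003, 0.002]
wrist_force: [1.2, -0.1, -0.6]
grip_width: 21.2
gripper_force: 25.0
```

>>> arm_command(
  commands=[
    [[0.152, 0.233, 0, 0, 0, 0, -1], [0.152, 0.233, 0, 0, 0, 0, -1], [0.152, 0.233, 0, 0, 0, 0, -1], [0.152, 0.233, 0, 0, 0, 0, -1], [0.152, 0.233, 0, 0, 0, 0, -1], [0.152, 0.233, 0, 0, 0, 0, -1], [0, 0, 0, 0, 0, 0, -1], [0, 0, 0, 0, 0, 0, -1]],
  ],
)

```text
time_s: 4.78
position: [678.8, 173.4, 300.3]
tcp_rot: [0.706, 0.708, -0.0, -0.0]
wrist_force: [-0.5, -1.2, -1.4]
grip_width: 21.3
gripper_force: 25.0
```

>>> arm_command(
  commands=[
    [[0, 0, 0.2, 0, 0, 0, -1], [0, 0, 0.2, 0, 0, 0, -1], [0, 0, 0.15, 0, 0, 0, -1], [0, 0, 0.1, 0, 0, 0, -1], [0, 0, 0.05, 0, 0, 0, -1], [0, 0, 0.03, 0, 0, 0, -1], [0, 0, 0, 0, 0, 0, -1], [0, 0, 0, 0, 0, 0, -1]],
  ],
)

```text
time_s: 5.45
position: [678.9, 172.2, 228.8]
tcp_rot: [0.707, 0.707, 0.001, 0.0]
wrist_force: [0.5, -0.5, -0.9]
grip_width: 21.2
gripper_force: 25.0
```

>>> arm_command(
  commands=[
    [[0, 0, 0, 0, 0, 0, 0], [0, 0, 0, 0, 0, 0, 0], [0, 0, 0, 0, 0, 0, 0], [0, 0, -0.1, 0, 0, 0, 0], [0, 0, -0.35, 0, 0, 0, 0], [0, 0, -0.35, 0, 0, 0, 0], [0, 0, -0.35, 0, 0, 0, 0], [0, 0, -0.35, 0, 0, 0, 0]],
  ],
)

```text
time_s: 6.12
position: [678.4, 172.2, 380.6]
tcp_rot: [0.707, 0.707, 0.0, 0.0]
wrist_force: [0.6, 0.3, 0.1]
grip_width: 47.2
gripper_force: 0.0
```

>>> arm_command(
  commands=[
    [[-0.323, -0.218, 0, 0, 0, 0, 0], [-0.323, -0.218, 0, 0, 0, 0, 0], [-0.323, -0.218, 0, 0, 0, 0, 0], [-0.323, -0.218, 0, 0, 0, 0, 0], [-0.323, -0.218, 0, 0, 0, 0, 0], [-0.323, -0.218, 0, 0, 0, 0, 0], [-0.323, -0.218, 0, 0, 0, 0, 0], [-0.323, -0.218, 0, 0, 0, 0, 0]],
  ],
)

```text
time_s: 6.78
position: [503.2, -87.6, 379.1]
tcp_rot: [0.707, 0.708, 0.001, 0.001]
wrist_force: [0.5, 0.1, -0.1]
grip_width: 46.6
gripper_force: 0.0
```

>>> arm_command(
  commands=[
    [[-0.323, -0.218, 0, 0, 0, 0, 0], [-0.323, -0.218, 0, 0, 0, 0, 0], [0, 0, 0, 0, 0, 0, 0]],
  ],
)

```text
time_s: 7.03
position: [456.2, -157.7, 379.4]
tcp_rot: [0.711, 0.703, -0.002, 0.001]
wrist_force: [-0.2, -0.3, 0.3]
grip_width: 46.6
gripper_force: 0.0
```

Run:
```python
from m import *
f=grab('top'); np.savez('top1.npz',**{k:f[k] for k in('img','z_map','K','R','t')})
save(f['img'],'top1.png'); g=f['img'].mean(2)
P=pts(f);Z=np.where((f['z_map']>100),P[...,2],-99); Z[Z>110]=-99
print('knob',blob(P,roi(f,253,168,30)&(Z>40)&(Z<80)))
print('cover',blob(P,roi(f,253,168,30)&(Z>20)&(Z<80)))
u,v=300,239
print(circ(f,roi(f,u,v,27)&(g>165)&(Z>12),20))
s=roi(f,u,v,20)&(Z>25); k,l,st,ce=cv2.connectedComponentsWithStats(s.astype(np.uint8))
print('  studs',[(int(st[i,4]),np.round(P[l==i].mean(0),1).tolist()) for i in range(1,k)])
```

```text
knob (43, array([675.5, 168.1,  48.8, 679.8, 171.2,  19. ,  20.8]), [[677.9, 169.5], [16.2, 20.8], 26.1])
cover (1013, array([679.8, 170.6,  24.5, 680.5, 170.7,  72.5,  72.7]), [[680.3, 170.8], [72.8, 72.2], 87.8])
(((537.392333984375, 80.8270263671875), 40.87067413330078), ((537.5509643554688, 82.03732299804688), (75.85301971435547, 80.35274505615234), 92.52760314941406))
  studs [(6, [549.9, 99.5, 29.4]), (4, [548.2, 58.9, 29.2]), (5, [515.1, 81.4, 29.0])]
```

View pics/top1.png

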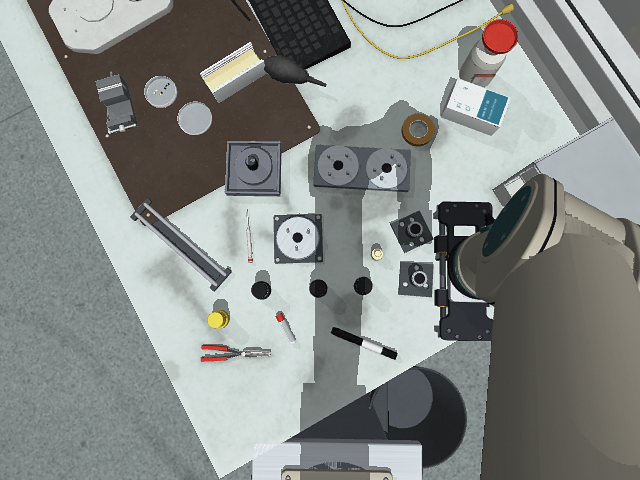

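The picture shows the cover standing knob up in the tray at (252,162) and the three bare studs on the port at (297,238), so the three-hole flange is the match. I'll centre that flange by gripping it in two directions, then move aside and look, to tie the camera to the robot.

>>> arm_command(
  commands=[
    [[0, 0, 0, 0, 0, 0, 0], [0, 0, 0, 0, 0, 0, 0], [0, 0, 0.35, 0, 0, 0, 0], [0, 0, 0.35, 0, 0, 0, 0], [0, 0, 0.35, 0, 0, 0, 0], [0, 0, 0.3, 0, 0, 0, 0], [0, 0, 0, 0, 0, 0, 0], [0, 0, 0, 0, 0, 0, 0]],
  ],
)

```text
time_s: 7.75
position: [461.2, -149.6, 242.1]
tcp_rot: [0.706, 0.708, -0.0, -0.002]
wrist_force: [0.9, -0.3, 0.2]
grip_width: 47.2
gripper_force: 0.0
```

>>> arm_command(
  commands=[
    [[0, 0, 0.2, 0, 0, 0, 0], [0, 0, 0.14, 0, 0, 0, 0], [0, 0, 0, 0, 0, 0, 0], [0, 0, 0, 0, 0, 0, -1], [0, 0, 0, 0, 0, 0, -1], [0, 0, 0, 0, 0, 0, -1], [0, 0, 0, 0, 0, 0, -1], [0, 0, 0, 0, 0, 0, -1]],
  ],
  squeeze=15,
)

```text
time_s: 8.42
position: [461.0, -150.8, 210.3]
tcp_rot: [0.707, 0.708, 0.0, 0.0]
wrist_force: [-1.6, 0.7, 8.8]
grip_width: 27.1
gripper_force: 15.0
```

>>> arm_command(
  commands=[
    [[0, 0, 0, 0, 0, 0, 0], [0, 0, 0, 0, 0, 0, 0], [0, 0, 0, 0, 0, 0, 0], [0, 0, 0, 0, 0, 0.0769, 0], [0, 0, 0, 0, 0, 0.0769, 0], [0, 0, 0, 0, 0, 0.0769, 0], [0, 0, 0, 0, 0, 0.0769, 0], [0, 0, 0, 0, 0, 0.0769, 0]],
  ],
)

```text
time_s: 9.08
position: [461.0, -150.8, 209.0]
tcp_rot: [0.887, 0.463, 0.0, 0.0]
wrist_force: [-0.0, -0.5, 0.6]
grip_width: 46.9
gripper_force: 0.0
```

>>> arm_command(
  commands=[
    [[0, 0, 0, 0, 0, 0.0769, 0], [0, 0, 0, 0, 0, 0.0769, 0], [0, 0, 0, 0, 0, 0.0769, 0], [0, 0, 0, 0, 0, 0.0769, 0], [0, 0, 0, 0, 0, 0.0769, 0], [0, 0, 0, 0, 0, 0.0769, 0], [0, 0, 0, 0, 0, 0.0769, 0], [0, 0, 0, 0, 0, 0.0769, 0]],
  ],
)

```text
time_s: 9.75
position: [461.1, -150.7, 209.0]
tcp_rot: [1.0, -0.002, 0.0, -0.0]
wrist_force: [-0.8, 1.2, -0.1]
grip_width: 46.8
gripper_force: 0.0
```

>>> arm_command(
  commands=[
    [[0, 0, 0, 0, 0, 0, 0], [0, 0, 0, 0, 0, 0, 0], [0, 0, 0, 0, 0, 0, -1], [0, 0, 0, 0, 0, 0, -1], [0, 0, 0, 0, 0, 0, -1], [0, 0, 0, 0, 0, 0, -1], [0, 0, 0, 0, 0, 0, -1]],
  ],
)

```text
time_s: 10.33
position: [460.9, -151.0, 209.0]
tcp_rot: [1.0, 0.001, 0.0, -0.0]
wrist_force: [0.3, 0.2, 0.1]
grip_width: 26.6
gripper_force: 15.0
```

```bash
python3 -c "
from h import *
s=env.sense(); print(s['position'],s['joint_pos'],s['grip_width'],s['gripper_force'])"
```

```text
[ 460.88662693 -150.95906537  209.01847555] [-0.09210591  0.8137745   0.54104509  2.12618482 -0.97324773  0.47003558
 -0.35097128] 26.5606826322984 14.999993741512299
```

>>> arm_command(
  commands=[
    [[0, 0, 0, 0, 0, 0, 0], [0, 0, 0, 0, 0, 0, 0], [0, 0, 0, 0, 0, 0, 0], [0, 0, -0.2, 0, 0, 0, 0], [0, 0, -0.35, 0, 0, 0, 0], [0, 0, -0.35, 0, 0, 0, 0], [0, -0.4, 0, 0, 0, 0, 0], [0, -0.4, 0, 0, 0, 0, 0]],
  ],
)

```text
time_s: 11.0
position: [461.4, -72.1, 301.1]
tcp_rot: [1.0, -0.002, 0.003, 0.001]
wrist_force: [-1.3, 1.7, -0.2]
grip_width: 47.1
gripper_force: 0.0
```

>>> arm_command(
  commands=[
    [[0, -0.4, 0, 0, 0, 0, 0], [0, -0.4, 0, 0, 0, 0, 0], [0, -0.4, 0, 0, 0, 0, 0], [0, -0.4, 0, 0, 0, 0, 0], [0, -0.4, 0, 0, 0, 0, 0], [0, -0.4, 0, 0, 0, 0, 0], [0, -0.4, 0, 0, 0, 0, 0], [0, -0.4, 0, 0, 0, 0, 0]],
  ],
)

```text
time_s: 11.67
position: [459.7, 251.4, 299.0]
tcp_rot: [1.0, 0.001, -0.0, -0.0]
wrist_force: [1.0, -0.8, -0.7]
grip_width: 47.2
gripper_force: 0.0
```

```bash
cat > meas.py <<'E'
from m import *
def run(f,fl,pl):
    P=pts(f);Z=np.where((f['z_map']>100),P[...,2],-99); Z[Z>110]=-99; g=f['img'].mean(2)
    for n,(u,v) in fl.items():
        r=dark_plate(f,u,v,32); print(n,np.round(r[0],1),np.round(r[1],1),round(r[2],1))
        # neck via rim pixels: depth blob mask -> ray at z=40
        m=roi(f,u,v,26)&(Z>33)&(Z<50); c=biggest(cv2.morphologyEx(m.astype(np.uint8),cv2.MORPH_CLOSE,np.ones((5,5))))
        h=w(f,c,40); print('   neck@40',np.round((h.max(0)+h.min(0))/2,1),np.ptp(h,axis=0))
    for n,(u,v) in pl.items():
        s=(roi(f,u,v,20)&(Z>25)&(Z<40)).astype(np.uint8); k,l,st,ce=cv2.connectedComponentsWithStats(s)
        print(n,[(int(st[i,4]),np.round(ray(f,*ce[i],28)[:2],1).tolist()) for i in range(1,k) if st[i,4]>1], [np.round(x,1) for x in circ(f,roi(f,u,v,27)&(g>165)&(Z>12),20)[0]])
E
python3 - <<'E'
from meas import *
f=grab('top'); np.savez('top2.npz',**{k:f[k] for k in('img','z_map','K','R','t')}); save(f['img'],'top2.png'); print(env.sense()['position'])
run(f,dict(rect=(411,231),tri=(416,278),sq=(470,284)),dict(port=(298,238),PS=(338,165),PR=(387,168)))
E
```

```text
[458.8668948  260.65648437 297.83957881]
rect [ 548.4 -131.9] [63.4 38.3] 27.3
   neck@40 [ 552.9 -143.8] [26.960693 28.43805 ]
tri [ 463.7 -149.7] [64.5 64.6] 86.2
   neck@40 [ 463.  -149.9] [28.069336 28.019348]
sq [ 449.8 -254.6] [65.8 64.8] 80.5
   neck@40 [ 449.3 -255.5] [27.883575 27.934235]
port [(6, [550.1, 99.6]), (6, [548.5, 58.9]), (6, [514.6, 81.5])] [array([537.3,  80.8]), np.float64(40.8)]
PS [(7, [702.1, -13.9]), (6, [699.4, 21.8]), (5, [666.1, -16.5]), (4, [662.8, 20.0])] [array([682.9,   2.4]), np.float64(40.5)]
PR [(7, [700.1, -103.7]), (3, [683.4, -115.6]), (3, [683.4, -119.5]), (4, [671.4, -68.1]), (3, [654.3, -81.6])] [array([678.1, -93.8]), np.float64(40.6)]
```

View pics/top2.png

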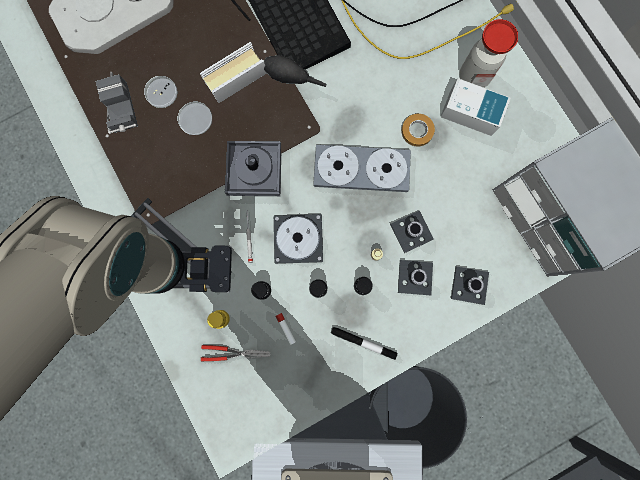

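The picture shows the three-hole flange centred at (416,277), with the arm clear of the port. The camera reads about +2.3 mm in x and +1.1 mm in y against the robot. I'll fetch the flange and carry it over the port.

>>> arm_command(
  commands=[
    [[0, 0.4, 0, 0, 0, 0, 0], [0, 0.4, 0, 0, 0, 0, 0], [0, 0.4, 0, 0, 0, 0, 0], [0, 0.4, 0, 0, 0, 0, 0], [0, 0.4, 0, 0, 0, 0, 0], [0, 0.4, 0, 0, 0, 0, 0], [0, 0.4, 0, 0, 0, 0, 0], [0, 0.4, 0, 0, 0, 0, 0]],
  ],
)

```text
time_s: 12.38
position: [460.2, -72.8, 299.0]
tcp_rot: [1.0, 0.001, -0.0, -0.0]
wrist_force: [0.5, 0.4, -0.8]
grip_width: 47.3
gripper_force: 0.0
```

>>> arm_command(
  commands=[
    [[0, 0.4, 0, 0, 0, 0, 0], [0, 0.4, 0, 0, 0, 0, 0], [0, 0, 0, 0, 0, 0, 0], [0, 0, 0, 0, 0, 0, 0], [0, 0, 0.3, 0, 0, 0, 0], [0, 0, 0.3, 0, 0, 0, 0], [0, 0, 0.3, 0, 0, 0, 0], [0, 0, 0, 0, 0, 0, 0]],
  ],
)

```text
time_s: 13.05
position: [461.1, -148.4, 206.6]
tcp_rot: [1.0, 0.002, -0.001, -0.002]
wrist_force: [-0.6, -0.2, -0.1]
grip_width: 46.9
gripper_force: 0.0
```

>>> arm_command(
  commands=[
    [[0, 0, 0, 0, 0, 0, 0], [0, 0, 0, 0, 0, 0, -1], [0, 0, 0, 0, 0, 0, -1], [0, 0, 0, 0, 0, 0, -1], [0, 0, 0, 0, 0, 0, -1], [0, 0, 0, 0, 0, 0, -1], [0, 0, -0.1, 0, 0, 0, -1], [0, 0, -0.2, 0, 0, 0, -1]],
  ],
  squeeze=35,
)

```text
time_s: 13.72
position: [460.1, -150.3, 238.0]
tcp_rot: [1.0, 0.001, -0.002, -0.001]
wrist_force: [0.1, -0.3, -1.6]
grip_width: 26.9
gripper_force: 35.0
```

>>> arm_command(
  commands=[
    [[0, 0, -0.4, 0, 0, 0, -1], [0.1064, -0.3284, 0, 0, 0, 0, -1], [0.1064, -0.3284, 0, 0, 0, 0, -1], [0.1064, -0.3284, 0, 0, 0, 0, -1], [0.1064, -0.3284, 0, 0, 0, 0, -1], [0.1064, -0.3284, 0, 0, 0, 0, -1], [0.1064, -0.3284, 0, 0, 0, 0, -1], [0.1064, -0.3284, 0, 0, 0, 0, -1]],
  ],
)

```text
time_s: 14.38
position: [535.0, 81.1, 278.9]
tcp_rot: [1.0, 0.001, -0.0, -0.0]
wrist_force: [0.5, -1.0, -2.4]
grip_width: 26.9
gripper_force: 35.0
```

>>> arm_command(
  commands=[
    [[0, 0, 0, 0, 0, -0.0751, -1], [0, 0, 0, 0, 0, -0.0751, -1], [0, 0, 0, 0, 0, -0.0751, -1], [0, 0, 0, 0, 0, -0.0751, -1], [0, 0, 0, 0, 0, -0.0751, -1], [0, 0, 0, 0, 0, -0.0751, -1], [0, 0, 0, 0, 0, -0.0751, -1], [0, 0, 0, 0, 0, -0.0751, -1]],
  ],
)

```text
time_s: 15.05
position: [534.7, 79.2, 278.8]
tcp_rot: [0.889, 0.458, -0.0, -0.0]
wrist_force: [1.0, -0.3, -1.2]
grip_width: 27.0
gripper_force: 35.0
```

>>> arm_command(
  commands=[
    [[0, 0, 0, 0, 0, -0.0751, -1], [0, 0, 0.18, 0, 0, 0, -1], [0, 0, 0.18, 0, 0, 0, -1], [0, 0, 0, 0, 0, 0, -1], [0, 0, 0, 0, 0, 0, -1], [0, 0, 0, 0, 0, 0, -1]],
  ],
)

```text
time_s: 15.55
position: [535.2, 79.0, 243.4]
tcp_rot: [0.862, 0.507, 0.0, 0.0]
wrist_force: [0.1, 0.3, -2.0]
grip_width: 27.0
gripper_force: 35.0
```

Run:
```python
from h import *
s=env.sense(); print(s['position'],s['grip_width'],s['gripper_force'],s['wrist_force'])
f=grab('scene'); u,v=np.round(proj(f,[535,79,40])).astype(int);print(u,v); save(cv2.resize(f['img'][v-45:v+45,u-60:u+60],None,fx=6,fy=6,interpolation=cv2.INTER_CUBIC),'ins1.png')
```

```text
[535.16215352  78.99134402 243.4394705 ] 26.9740122539145 34.99961972236633 [ 0.13550548  0.28670456 -2.04340837]
315 242
```

View pics/ins1.png

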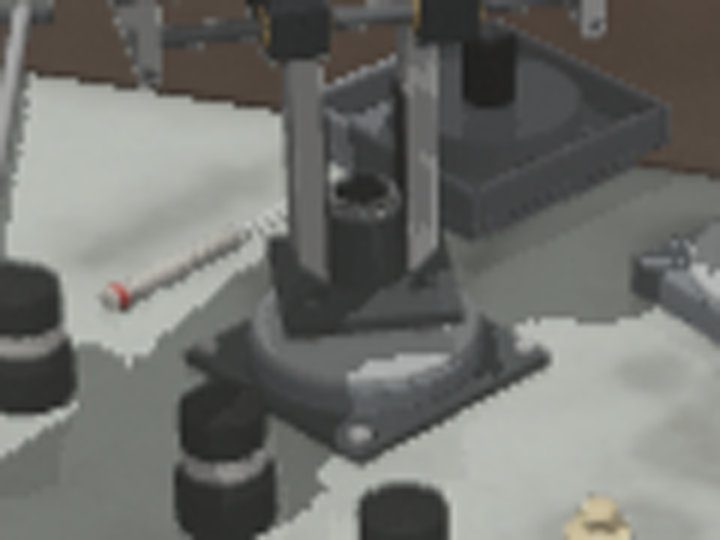

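The crop shows the flange held level just above the studs on the port at (365,300). I'll lower it gently.

>>> arm_command(
  commands=[
    [[0, 0, 0.03, 0, 0, 0, -1], [0, 0, 0.03, 0, 0, 0, -1], [0, 0, 0.02, 0, 0, 0, -1], [0, 0, 0, 0, 0, 0, -1], [0, 0, 0, 0, 0, 0, -1]],
  ],
)

```text
time_s: 16.02
position: [535.0, 79.2, 234.9]
tcp_rot: [0.862, 0.507, -0.0, -0.0]
wrist_force: [-0.2, 0.7, -1.6]
grip_width: 27.2
gripper_force: 35.0
```

>>> arm_command(
  commands=[
    [[0, 0, 0.03, 0, 0, 0, -1], [0, 0, 0.02, 0, 0, 0, -1], [0, 0, 0, 0, 0, 0, -1], [0, 0, 0, 0, 0, 0, -1]],
  ],
)

```text
time_s: 16.35
position: [535.0, 79.1, 229.8]
tcp_rot: [0.862, 0.507, -0.0, -0.0]
wrist_force: [0.2, -0.8, -2.0]
grip_width: 27.3
gripper_force: 35.0
```

>>> arm_command(
  commands=[
    [[0, 0, 0.008, 0, 0, 0, -1], [0, 0, 0, 0, 0, 0, 0], [0, 0, 0, 0, 0, 0, 0], [0, 0, 0, 0, 0, 0, 0], [0, 0, -0.1, 0, 0, 0, 0], [0, 0, -0.4, 0, 0, 0, 0], [0, 0, -0.4, 0, 0, 0, 0], [0, 0, 0, 0, 0, 0, 0]],
  ],
)

```text
time_s: 17.02
position: [537.3, 78.4, 325.8]
tcp_rot: [0.862, 0.507, 0.005, 0.002]
wrist_force: [0.4, 0.1, -0.7]
grip_width: 47.3
gripper_force: 0.0
```

>>> arm_command(
  commands=[
    [[-0.269, 0.1746, 0, 0, 0, 0, 0], [-0.269, 0.1746, 0, 0, 0, 0, 0], [-0.269, 0.1746, 0, 0, 0, 0, 0], [-0.269, 0.1746, 0, 0, 0, 0, 0], [-0.269, 0.1746, 0, 0, 0, 0, 0], [-0.269, 0.1746, 0, 0, 0, 0, 0], [-0.269, 0.1746, 0, 0, 0, 0, 0], [0, 0, 0, 0, 0, 0, 0]],
  ],
)

```text
time_s: 17.68
position: [549.6, -152.6, 320.8]
tcp_rot: [0.864, 0.503, -0.0, 0.004]
wrist_force: [0.3, -0.1, 0.9]
grip_width: 46.7
gripper_force: 0.0
```

Run:
```python
from meas import *
f=grab('top'); np.savez('top3.npz',**{k:f[k] for k in('img','z_map','K','R','t')}); save(cv2.resize(f['img'][130:320,215:495],None,fx=2.85,fy=2.85,interpolation=cv2.INTER_CUBIC),'crop3.png'); print(env.sense()['position'])
P=pts(f);Z=np.where((f['z_map']>100),P[...,2],-99); Z[Z>110]=-99
print('tri neck',blob(P,roi(f,298,236,20)&(Z>45)&(Z<75)))
print('tri plate',blob(P,roi(f,298,236,30)&(Z>23.5)&(Z<75)))
f0=dict(np.load('top2.npz')); g=f0['img'].mean(2); P=pts(f0)
m=roi(f0,411,231,27)&(g<110); m=cv2.morphologyEx(m.astype(np.uint8),cv2.MORPH_OPEN,np.ones((3,3))); m=cv2.morphologyEx(m,cv2.MORPH_CLOSE,np.ones((9,9)))
r=cv2.minAreaRect(w(f0,biggest(m),6)); print('rect',r)
```

```text
[ 549.69954001 -149.22431274  320.31181106]
tri neck (188, array([536.7,  79.5,  58.6, 536.9,  79.9,  26.7,  26.4]), [[536.9, 79.9], [26.4, 26.7], 89.8])
tri plate (981, array([536.2,  79.7,  32.4, 537.7,  80.2,  86.2,  85. ]), [[537.8, 79.5], [64.3, 67.8], 57.5])
rect ((554.8023681640625, -143.30615234375), (65.67324829101562, 64.98353576660156), 25.565610885620117)
```

View pics/crop3.png

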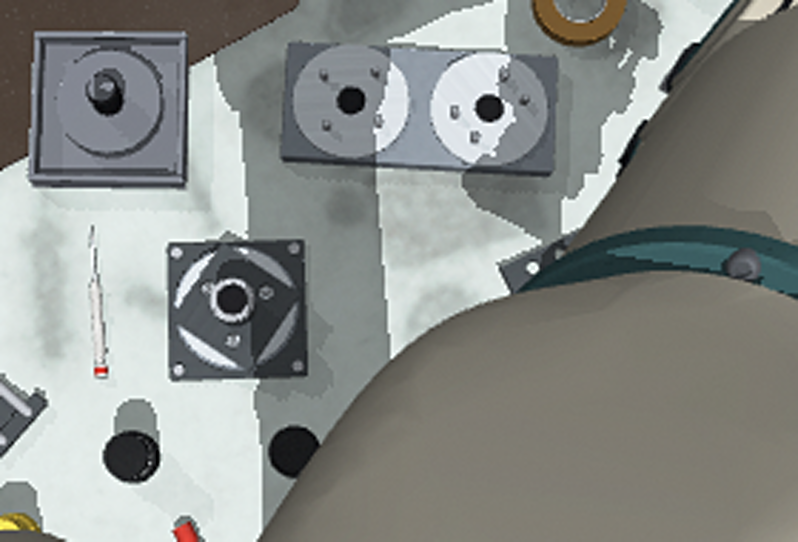

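The crop shows the three-hole flange seated at (233,300), with its neck top 20 mm higher than when it stood on the table. Next is the rectangular flange: two grips to centre it, then over to the right-hand plate.

>>> arm_command(
  commands=[
    [[0, 0, 0.35, 0, 0, 0, 0], [0, 0, 0.35, 0, 0, 0, 0], [0, 0, 0.25, 0, 0, 0, 0], [0, 0, 0.15, 0, 0, 0, 0], [0, 0, 0, 0, 0, 0, 0], [0, 0, 0, 0, 0, 0, 0]],
  ],
  squeeze=15,
)

```text
time_s: 18.23
position: [550.3, -143.7, 208.9]
tcp_rot: [0.862, 0.507, -0.0, -0.001]
wrist_force: [0.5, -0.3, 0.2]
grip_width: 46.8
gripper_force: 0.0
```

>>> arm_command(
  commands=[
    [[0, 0, 0, 0, 0, 0, -1], [0, 0, 0, 0, 0, 0, -1], [0, 0, 0, 0, 0, 0, -1], [0, 0, 0, 0, 0, 0, -1], [0, 0, 0, 0, 0, 0, -1], [0, 0, 0, 0, 0, 0, 0], [0, 0, 0, 0, 0, 0, 0], [0, 0, 0, 0, 0, 0, 0]],
  ],
)

```text
time_s: 18.9
position: [550.1, -144.8, 209.0]
tcp_rot: [0.862, 0.507, -0.0, -0.0]
wrist_force: [0.2, -0.2, -0.4]
grip_width: 43.9
gripper_force: 0.0
```

>>> arm_command(
  commands=[
    [[0, 0, 0, 0, 0, -0.0769, 0], [0, 0, 0, 0, 0, -0.0769, 0], [0, 0, 0, 0, 0, -0.0769, 0], [0, 0, 0, 0, 0, -0.0769, 0], [0, 0, 0, 0, 0, -0.0769, 0], [0, 0, 0, 0, 0, -0.0769, 0], [0, 0, 0, 0, 0, -0.0769, 0], [0, 0, 0, 0, 0, -0.0769, 0]],
  ],
)

```text
time_s: 19.57
position: [550.1, -144.9, 208.9]
tcp_rot: [0.525, 0.851, -0.0, -0.0]
wrist_force: [0.3, -0.1, -0.3]
grip_width: 47.2
gripper_force: 0.0
```

>>> arm_command(
  commands=[
    [[0, 0, 0, 0, 0, -0.0769, 0], [0, 0, 0, 0, 0, -0.0769, 0], [0, 0, 0, 0, 0, -0.0769, 0], [0, 0, 0, 0, 0, -0.0769, 0], [0, 0, 0, 0, 0, -0.0769, 0], [0, 0, 0, 0, 0, 0, 0], [0, 0, 0, 0, 0, 0, 0]],
  ],
)

```text
time_s: 20.15
position: [550.1, -145.1, 209.0]
tcp_rot: [0.253, 0.967, 0.0, -0.0]
wrist_force: [-0.2, -0.8, 0.1]
grip_width: 47.0
gripper_force: 0.0
```

>>> arm_command(
  commands=[
    [[0, 0, 0, 0, 0, 0, -1], [0, 0, 0, 0, 0, 0, -1], [0, 0, 0, 0, 0, 0, -1], [0, 0, 0, 0, 0, 0, -1], [0, 0, 0, 0, 0, 0, -1], [0, 0, 0, 0, 0, 0, -1]],
  ],
  squeeze=35,
)

```text
time_s: 20.65
position: [550.3, -144.7, 209.1]
tcp_rot: [0.251, 0.968, 0.0, -0.0]
wrist_force: [0.1, 0.5, 0.5]
grip_width: 26.9
gripper_force: 35.0
```

>>> arm_command(
  commands=[
    [[0, 0, -0.1, 0, 0, 0, -1], [0, 0, -0.2, 0, 0, 0, -1], [0, 0, -0.3, 0, 0, 0, -1], [-0.2095, 0.264, 0, 0, 0, 0, -1], [-0.2095, 0.264, 0, 0, 0, 0, -1], [-0.2095, 0.264, 0, 0, 0, 0, -1], [-0.2095, 0.264, 0, 0, 0, 0, -1], [0, 0, 0, 0, 0, 0, -1]],
  ],
)

```text
time_s: 21.32
position: [680.1, -88.3, 270.2]
tcp_rot: [0.249, 0.969, 0.003, 0.004]
wrist_force: [1.0, 1.6, -0.8]
grip_width: 26.7
gripper_force: 35.0
```

>>> arm_command(
  commands=[
    [[0, 0, 0, 0, 0, 0.0772, -1], [0, 0, 0, 0, 0, 0.0772, -1], [0, 0, 0, 0, 0, 0.0772, -1], [0, 0, 0, 0, 0, 0.0772, -1], [0, 0, 0, 0, 0, 0.0772, -1], [0, 0, 0, 0, 0, 0.0772, -1], [0, 0, 0, 0, 0, 0.0772, -1], [0, 0, 0, 0, 0, 0.0772, -1]],
  ],
)

```text
time_s: 21.98
position: [674.5, -93.2, 269.6]
tcp_rot: [0.676, 0.737, 0.0, -0.0]
wrist_force: [-0.4, -0.2, -1.6]
grip_width: 26.9
gripper_force: 35.0
```

>>> arm_command(
  commands=[
    [[0, 0, 0, 0, 0, 0.0772, -1], [0, 0, 0, 0, 0, 0.0772, -1], [0, 0, 0, 0, 0, 0.0772, -1], [0, 0, 0.14, 0, 0, 0, -1], [0, 0, 0.13, 0, 0, 0, -1], [0, 0, 0, 0, 0, 0, -1], [0, 0, 0, 0, 0, 0, -1]],
  ],
)

```text
time_s: 22.57
position: [674.2, -93.2, 240.5]
tcp_rot: [0.796, 0.606, -0.001, -0.001]
wrist_force: [-0.3, -0.4, -1.0]
grip_width: 27.0
gripper_force: 35.0
```

>>> arm_command(
  commands=[
    [[0, 0, 0.03, 0, 0, 0, -1], [0, 0, 0.03, 0, 0, 0, -1], [0, 0, 0.01, 0, 0, 0, -1], [0, 0, 0, 0, 0, 0, -1], [0, 0, 0, 0, 0, 0, -1]],
  ],
)

```text
time_s: 22.98
position: [674.9, -93.3, 235.2]
tcp_rot: [0.796, 0.605, 0.0, -0.0]
wrist_force: [-0.3, 0.2, -0.9]
grip_width: 27.0
gripper_force: 35.0
```

>>> arm_command(
  commands=[
    [[0, 0, 0.03, 0, 0, 0, -1], [0, 0, 0.03, 0, 0, 0, -1], [0, 0, 0, 0, 0, 0, -1], [0, 0, 0, 0, 0, 0, -1]],
  ],
)

```text
time_s: 23.32
position: [674.8, -93.2, 228.9]
tcp_rot: [0.796, 0.605, -0.0, -0.0]
wrist_force: [-0.1, 0.2, -0.7]
grip_width: 26.8
gripper_force: 35.0
```

>>> arm_command(
  commands=[
    [[0, 0, 0, 0, 0, 0, 0], [0, 0, 0, 0, 0, 0, 0], [0, 0, 0, 0, 0, 0, 0], [0, 0, -0.1, 0, 0, 0, 0], [0, 0, -0.4, 0, 0, 0, 0], [0, 0, -0.4, 0, 0, 0, 0], [0, 0, 0, 0, 0, 0, 0]],
  ],
)

```text
time_s: 23.9
position: [677.4, -94.6, 328.0]
tcp_rot: [0.796, 0.605, 0.005, 0.005]
wrist_force: [1.0, -1.1, 1.3]
grip_width: 46.7
gripper_force: 0.0
```

Run:
```python
from meas import *
f=grab('top'); np.savez('top4.npz',**{k:f[k] for k in('img','z_map','K','R','t')}); save(f['img'],'top4.png')
for d in ('top2.npz',):
  f0=dict(np.load(d)); print('diff sq',np.abs(f0['img'][250:320,440:500].astype(int)-f['img'][250:320,440:500]).mean())
try: run(f,dict(sq=(470,284)),{})
except Exception as e: print(e)
P=pts(f);Z=np.where((f['z_map']>100),P[...,2],-99); Z[Z>110]=-99
print('rect neck',blob(P,roi(f,387,168,24)&(Z>45)&(Z<75)))
g=grab('scene'); P=pts(g);Z=np.where((g['z_map']>100),P[...,2],-99)
u,v=np.round(proj(g,[448,-255,40])).astype(int); print(u,v,'sq scene',blob(P,roi(g,u,v,20)&(Z>32)&(Z<50)))
print('tri scene check', u)
```

```text
diff sq 9.948253968253969
sq [ 449.7 -254.6] [65.8 64.8] 80.7
   neck@40 [ 449.3 -255.5] [27.883575 27.934235]Traceback (most recent call last):
  File "<stdin>", line 8, in <module>
  File "m.py", line 15, in blob
    k,l,st,ce=cv2.connectedComponentsWithStats(m.astype(np.uint8)); i=1+np.argmax(st[1:,4]); q=P[l==i]
                                                                        ~~~~~~~~~^^^^^^^^^^
    return _wrapfunc(a, 'argmax', axis=axis, out=out, **kwds)
    return bound(*args, **kwds)
ValueError: attempt to get argmax of an empty sequence
```

>>> arm_command(
  commands=[
    [[-0.2722, -0.2199, 0, 0, 0, 0, 0], [-0.2722, -0.2199, 0, 0, 0, 0, 0], [-0.2722, -0.2199, 0, 0, 0, 0, 0], [-0.2722, -0.2199, 0, 0, 0, 0, 0], [-0.2722, -0.2199, 0, 0, 0, 0, 0], [-0.2722, -0.2199, 0, 0, 0, 0, 0], [-0.2722, -0.2199, 0, 0, 0, 0, 0], [-0.2722, -0.2199, 0, 0, 0, 0, 0]],
  ],
  squeeze=15,
)

```text
time_s: 24.62
position: [445.4, -256.4, 319.1]
tcp_rot: [0.796, 0.605, -0.0, -0.0]
wrist_force: [0.0, -0.5, 0.4]
grip_width: 47.3
gripper_force: 0.0
```

>>> arm_command(
  commands=[
    [[0, 0, 0, 0, 0, 0, 0], [0, 0, 0, 0, 0, 0, 0], [0, 0, 0, 0, 0, 0, 0], [0, 0, 0, 0, 0, 0, 0], [0, 0, 0.35, 0, 0, 0, 0], [0, 0, 0, 0, 0, 0, 0]],
  ],
)

```text
time_s: 25.12
position: [447.1, -253.8, 280.6]
tcp_rot: [0.795, 0.606, -0.001, -0.003]
wrist_force: [-0.8, 0.5, -0.1]
grip_width: 46.6
gripper_force: 0.0
```

Run:
```python
from meas import *
print(env.sense()['position'],env.sense()['joint_pos'].round(2))
f=grab('top')
P=pts(f);Z=np.where((f['z_map']>100),P[...,2],-99); Z[Z>110]=-99
print('rect neck',blob(P,roi(f,387,168,24)&(Z>45)&(Z<75)))
print('rect plate',blob(P,roi(f,387,168,28)&(Z>23)&(Z<75)))
```

```text
[ 447.08897604 -253.8049857   280.57197847] [ 0.25  0.65  0.33  2.01 -0.38  0.55  0.57]
rect neck (197, array([675.3, -92.3,  58.1, 676.3, -93.2,  28.8,  28.7]), [[676.6, -92.8], [28.4, 28.1], 30.2])
rect plate (966, array([674.3, -92.1,  32.8, 676. , -93.3,  89.4,  88.4]), [[677.5, -92.3], [67.0, 65.2], 39.3])
```

>>> arm_command(
  commands=[
    [[0, 0, 0.35, 0, 0, 0, 0], [0, 0, 0.25, 0, 0, 0, 0], [0, 0, 0.15, 0, 0, 0, 0], [0, 0, 0, 0, 0, 0, 0], [0, 0, 0, 0, 0, 0, 0]],
  ],
)

```text
time_s: 25.58
position: [447.5, -255.8, 209.5]
tcp_rot: [0.796, 0.605, -0.0, -0.0]
wrist_force: [-0.2, 0.6, 0.6]
grip_width: 47.0
gripper_force: 0.0
```

>>> arm_command(
  commands=[
    [[0, 0, 0, 0, 0, 0, -1], [0, 0, 0, 0, 0, 0, -1], [0, 0, 0, 0, 0, 0, -1], [0, 0, 0, 0, 0, 0, -1], [0, 0, 0, 0, 0, 0, -1], [0, 0, 0, 0, 0, 0, 0], [0, 0, 0, 0, 0, 0, 0], [0, 0, 0, 0, 0, 0, 0]],
  ],
)

```text
time_s: 26.25
position: [447.1, -256.0, 209.3]
tcp_rot: [0.796, 0.605, 0.0, 0.0]
wrist_force: [1.2, 0.3, 0.7]
grip_width: 43.6
gripper_force: 0.0
```

>>> arm_command(
  commands=[
    [[0, 0, 0, 0, 0, 0.0769, 0], [0, 0, 0, 0, 0, 0.0769, 0], [0, 0, 0, 0, 0, 0.0769, 0], [0, 0, 0, 0, 0, 0.0769, 0], [0, 0, 0, 0, 0, 0.0769, 0], [0, 0, 0, 0, 0, 0.0769, 0], [0, 0, 0, 0, 0, 0.0769, 0], [0, 0, 0, 0, 0, 0.0769, 0]],
  ],
)

```text
time_s: 26.92
position: [447.1, -255.9, 209.0]
tcp_rot: [0.987, 0.163, -0.0, -0.0]
wrist_force: [0.5, 0.5, -0.0]
grip_width: 46.9
gripper_force: 0.0
```

>>> arm_command(
  commands=[
    [[0, 0, 0, 0, 0, 0.0769, 0], [0, 0, 0, 0, 0, 0.0769, 0], [0, 0, 0, 0, 0, 0.0769, 0], [0, 0, 0, 0, 0, 0.0769, 0], [0, 0, 0, 0, 0, 0.0769, 0], [0, 0, 0, 0, 0, 0, 0], [0, 0, 0, 0, 0, 0, 0]],
  ],
)

```text
time_s: 27.5
position: [447.1, -255.8, 208.9]
tcp_rot: [0.991, -0.133, -0.0, 0.0]
wrist_force: [0.7, 0.0, -0.0]
grip_width: 47.0
gripper_force: 0.0
```

>>> arm_command(
  commands=[
    [[0, 0, 0, 0, 0, 0, -1], [0, 0, 0, 0, 0, 0, -1], [0, 0, 0, 0, 0, 0, -1], [0, 0, 0, 0, 0, 0, -1], [0, 0, 0, 0, 0, 0, -1], [0, 0, 0, 0, 0, 0, -1]],
  ],
  squeeze=35,
)

```text
time_s: 28.0
position: [447.0, -256.1, 209.2]
tcp_rot: [0.991, -0.135, 0.0, -0.0]
wrist_force: [0.1, -0.2, 0.9]
grip_width: 27.2
gripper_force: 35.0
```

>>> arm_command(
  commands=[
    [[0, 0, -0.1, 0, 0, 0, -1], [0, 0, -0.3, 0, 0, 0, -1], [0, 0, -0.4, 0, 0, 0, -1], [0.1731, -0.3454, 0, 0, 0, 0, -1], [0.1731, -0.3454, 0, 0, 0, 0, -1], [0.1731, -0.3454, 0, 0, 0, 0, -1], [0.1731, -0.3454, 0, 0, 0, 0, -1], [0.1731, -0.3454, 0, 0, 0, 0, -1]],
  ],
)

```text
time_s: 28.67
position: [577.5, -110.8, 289.9]
tcp_rot: [0.991, -0.135, -0.0, -0.0]
wrist_force: [1.0, -0.3, -1.9]
grip_width: 26.9
gripper_force: 35.0
```

>>> arm_command(
  commands=[
    [[0.1731, -0.3454, 0, 0, 0, 0, -1], [0.1731, -0.3454, 0, 0, 0, 0, -1], [0.1731, -0.3454, 0, 0, 0, 0, -1], [0.1731, -0.3454, 0, 0, 0, 0, -1], [0, 0, 0, 0, 0, -0.075, -1], [0, 0, 0, 0, 0, -0.075, -1], [0, 0, 0, 0, 0, 0, -1], [0, 0, 0, 0, 0, 0, -1]],
  ],
)

```text
time_s: 29.33
position: [680.0, 1.6, 289.6]
tcp_rot: [1.0, -0.019, -0.0, 0.0]
wrist_force: [0.3, -0.2, -1.4]
grip_width: 27.0
gripper_force: 35.0
```

>>> arm_command(
  commands=[
    [[0, 0, 0.2, 0, 0, 0, -1], [0, 0, 0.2, 0, 0, 0, -1], [0, 0, 0.07, 0, 0, 0, -1], [0, 0, 0, 0, 0, 0, -1], [0, 0, 0, 0, 0, 0, -1], [0, 0, 0, 0, 0, 0, -1]],
  ],
)

```text
time_s: 29.83
position: [680.7, 1.4, 243.4]
tcp_rot: [1.0, -0.018, 0.001, 0.0]
wrist_force: [-0.1, -0.2, -0.8]
grip_width: 26.7
gripper_force: 35.0
```

>>> arm_command(
  commands=[
    [[0, 0, 0.03, 0, 0, 0, -1], [0, 0, 0.03, 0, 0, 0, -1], [0, 0, 0.01, 0, 0, 0, -1], [0, 0, 0, 0, 0, 0, -1], [0, 0, 0, 0, 0, 0, -1]],
  ],
)

```text
time_s: 30.25
position: [680.3, 1.9, 235.2]
tcp_rot: [1.0, -0.018, -0.0, -0.0]
wrist_force: [0.3, -0.3, -1.3]
grip_width: 26.8
gripper_force: 35.0
```

>>> arm_command(
  commands=[
    [[0, 0, 0.03, 0, 0, 0, -1], [0, 0, 0.03, 0, 0, 0, -1], [0, 0, 0, 0, 0, 0, -1], [0, 0, 0, 0, 0, 0, 0], [0, 0, 0, 0, 0, 0, 0], [0, 0, 0, 0, 0, 0, 0], [0, 0, -0.1, 0, 0, 0, 0], [0, 0, -0.4, 0, 0, 0, 0]],
  ],
)

```text
time_s: 30.92
position: [678.1, 3.0, 274.3]
tcp_rot: [1.0, -0.018, -0.005, -0.001]
wrist_force: [0.2, 1.1, -0.4]
grip_width: 47.2
gripper_force: 0.0
```

>>> arm_command(
  commands=[
    [[0, 0, -0.4, 0, 0, 0, 0], [-0.3, 0, 0, 0, 0, 0, 0], [-0.3, 0, 0, 0, 0, 0, 0], [-0.3, 0, 0, 0, 0, 0, 0], [-0.3, 0, 0, 0, 0, 0, 0], [0, 0, 0, 0, 0, 0, 0]],
  ],
)

```text
time_s: 31.42
position: [554.9, 6.0, 319.6]
tcp_rot: [1.0, -0.019, -0.003, -0.001]
wrist_force: [-0.7, -0.4, 0.1]
grip_width: 47.1
gripper_force: 0.0
```

Run:
```python
from meas import *
print(env.sense()['position'],env.sense()['joint_pos'].round(2))
f=grab('top'); np.savez('top5.npz',**{k:f[k] for k in('img','z_map','K','R','t')})
P=pts(f);Z=np.where((f['z_map']>100),P[...,2],-99); Z[Z>110]=-99
for n,u,v in(('sq',338,165),('rect',387,168),('tri',298,236)):
  try: print(n,'neck',blob(P,roi(f,u,v,24)&(Z>45)&(Z<75)))
  except Exception as e: print(n,e)
f=dict(np.load('top0.npz'));P=pts(f);Z=np.where((f['z_map']>100),P[...,2],-99); g=f['img'].mean(2)
m=roi(f,182,245,55)&(Z>6)&(Z<20); k,l,st,ce=cv2.connectedComponentsWithStats(m.astype(np.uint8)); i=1+np.argmax(st[1:,4])
v,u=np.nonzero(l==i); q=w(f,np.c_[u,v],10); c=q.mean(0); ev,V=np.linalg.eigh(np.cov((q-c).T)); print('rest',c,np.degrees(np.arctan2(*V[::-1,1])))
a=(q-c)@V[:,1]; b=(q-c)@V[:,0]; print('len',a.min(),a.max(),'wid',b.min(),b.max())
print('b hist',np.histogram(b[abs(a)<80],bins=np.arange(-30,31,3)))
cc=c+(a.max()+a.min())/2*V[:,1]+(b.max()+b.min())/2*V[:,0]; print('mid',cc)
u,v=182,245; save(cv2.resize(f['img'][v-55:v+55,u-70:u+70],None,fx=5,fy=5,interpolation=cv2.INTER_CUBIC),'rest.png')
```

```text
[554.90923397   5.97156363 319.6177328 ] [-0.56  0.76  0.83  1.88 -0.74  0.85 -0.95]
sq attempt to get argmax of an empty sequence
rect neck (31, array([ 668.7, -101.1,   56.6,  670.1, -100.7,   16.1,   13.4]), [[668.9, -101.7], [5.6, 19.5], 56.0])
tri attempt to get argmax of an empty sequence
rest [524.95325 313.89038] 50.003634834281
len -115.42723521207412 117.68964390004385 wid -28.660083850318976 25.873759888624473
b hist (array([  0,   0,   0,   0,  74, 119, 119,   2,   0,   0,   0,   0,   1,
       115, 120,  83,   2,   0,   0,   0]), array([-30, -27, -24, -21, -18, -15, -12,  -9,  -6,  -3,   0,   3,   6,
         9,  12,  15,  18,  21,  24,  27,  30]))
mid [526.74759703 313.86154023]
```

View pics/rest.png

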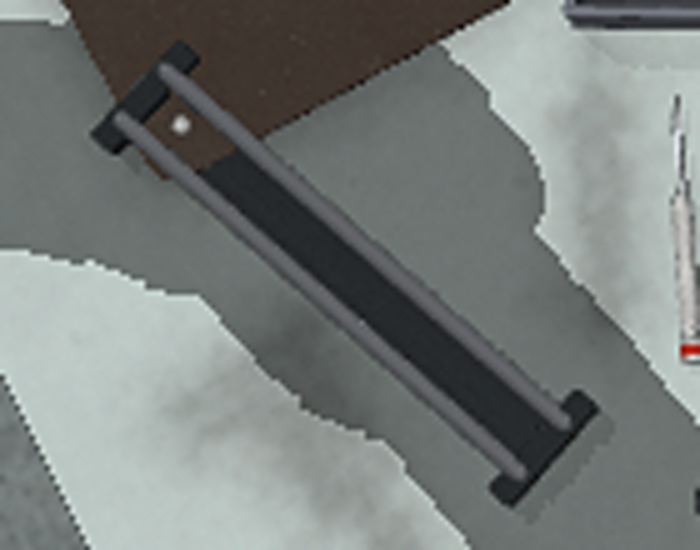

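The crop shows the rest with its two rods running from (140,95) to (545,450), about 50° in the world frame. Each eyepiece will be gripped with the tool leaning 38°, the tool turned half a turn about its own axis, then leaned a little more so the eyepiece lies level.

>>> arm_command(
  commands=[
    [[0, 0, 0, 0, 0, -0.0724, 0.3], [0, 0, 0, 0, 0, -0.0724, 0.3], [0, 0, 0, 0, 0, -0.0724, 0.3], [0, 0, 0, 0, 0, -0.0724, 0.3], [0, 0, 0, 0, 0, -0.0724, 0.3], [0, 0, 0, 0, 0, -0.0724, 0.3], [0, 0, 0, 0, 0, -0.0724, 0.3], [0, 0, 0, 0, 0, -0.0724, 0.3]],
  ],
)

```text
time_s: 32.13
position: [561.7, 5.8, 319.9]
tcp_rot: [0.905, 0.426, 0.001, 0.001]
wrist_force: [-0.5, -0.0, -0.1]
grip_width: 61.1
gripper_force: 0.0
```

>>> arm_command(
  commands=[
    [[0, 0, 0, 0, -0.0704, 0, 0.3], [0, 0, 0, 0, -0.0704, 0, 0.3], [0, 0, 0, 0, -0.0704, 0, 0.3], [0, 0, 0, 0, -0.0704, 0, 0.3], [0, 0, 0, 0, -0.0704, 0, 0.3], [0, 0, 0, 0, -0.0704, 0, 0.3], [0, 0, 0, 0, 0, 0, 0.3], [0, 0, 0, 0, 0, 0, 0.3]],
  ],
)

```text
time_s: 32.8
position: [561.4, 6.8, 318.6]
tcp_rot: [0.856, 0.401, -0.294, 0.138]
wrist_force: [-0.3, 0.9, -0.5]
grip_width: 61.5
gripper_force: 0.0
```

>>> arm_command(
  commands=[
    [[0.2482, -0.2359, -0.0668, 0, 0, 0, 0.3], [0.2482, -0.2359, -0.0668, 0, 0, 0, 0.3], [0.2482, -0.2359, -0.0668, 0, 0, 0, 0.3], [0.2482, -0.2359, -0.0668, 0, 0, 0, 0.3], [0.2482, -0.2359, -0.0668, 0, 0, 0, 0.3], [0.2482, -0.2359, -0.0668, 0, 0, 0, 0.3], [0.2482, -0.2359, -0.0668, 0, 0, 0, 0.3], [0.2482, -0.2359, -0.0668, 0, 0, 0, 0.3]],
  ],
)

```text
time_s: 33.47
position: [537.4, 273.5, 239.8]
tcp_rot: [0.858, 0.4, -0.293, 0.136]
wrist_force: [0.3, -0.3, 0.2]
grip_width: 61.0
gripper_force: 0.0
```

>>> arm_command(
  commands=[
    [[0, 0, 0, 0, 0, 0, 0.3], [0, 0, 0, 0, 0, 0, 0.3], [0, 0, 0, 0, 0, 0, 0.3]],
  ],
)

```text
time_s: 33.72
position: [537.6, 271.2, 240.1]
tcp_rot: [0.857, 0.4, -0.294, 0.138]
wrist_force: [-0.1, -0.6, 0.5]
grip_width: 61.3
gripper_force: 0.0
```

```bash
cat >> h.py <<'E'
def state():
    s=env.sense(); R=Ro.from_quat(s['tcp_rot']).as_matrix(); print('pos',s['position'].round(1),'joints',s['joint_pos'].round(2),'toolx',R[:,0].round(3),'y',R[:,1].round(3),'z',R[:,2].round(3),'grip',round(float(s['grip_width']),1),round(float(s['gripper_force']),1)); return s,R
def togo(target,R,p): print('togo tool/100:',(R.T@(np.array(target)-p)/100).round(4))
E
python3 - <<'E'
from meas import *
s,R=state(); d=np.array([.643,.766,0]); togo([505.9,234.8,175.8],R,s['position'])
f=grab('scene'); u,v=np.round(proj(f,[433,148,60])).astype(int); save(cv2.resize(f['img'][v-60:v+60,u-80:u+80],None,fx=5,fy=5,interpolation=cv2.INTER_CUBIC),'e1.png')
f=grab('top'); np.savez('top6.npz',**{k:f[k] for k in('img','z_map','K','R','t')})
P=pts(f);Z=np.where((f['z_map']>100),P[...,2],-99); Z[Z>110]=-99
for n,u,v in(('sq',338,165),('rect',387,168),('tri',298,236)):
  try: print(n,'neck',blob(P,roi(f,u,v,24)&(Z>45)&(Z<75)))
  except Exception as e: print(n,e)
for n,u,v in(('e1',261,288),('e2',318,286),('e3',363,284)):
  try: print(n,blob(P,roi(f,u,v,22)&(Z>40)&(Z<60)))
  except Exception as e: print(n,e)
E
```

```text
pos [537.6 271.2 240.1] joints [-0.95  1.08  0.76  1.5  -0.33  1.37 -0.84] toolx [ 0.507  0.605 -0.614] y [ 0.766 -0.642  0.001] z [-0.394 -0.471 -0.789] grip 61.3 0.0
togo tool/100: [ 0.014  -0.01    0.8039]
sq neck (194, array([681.9,   2.7,  58.2, 682.9,   2.6,  28.6,  26.7]), [[682.9, 2.6], [28.6, 26.7], 0.5])
rect neck (199, array([675.2, -92.3,  58.2, 676.1, -92.9,  27.9,  28.5]), [[676.1, -92.9], [28.5, 27.9], 89.6])
tri neck (188, array([536.6,  79.6,  58.6, 536.9,  79.9,  27. ,  26.6]), [[536.9, 79.9], [27.0, 26.6], 0.3])
e1 (204, array([434.8, 148.5,  46.5, 435.1, 149. ,  27.9,  29. ]), [[435.1, 148.9], [27.9, 29.0], 0.7])
e2 (200, array([439.7,  38.7,  46.5, 440.1,  38.8,  27.9,  28. ]), [[440.1, 38.8], [27.9, 28.0], 0.6])
e3 (199, array([445.6, -47.3,  46.2, 444.9, -46.9,  27.9,  27.9]), [[444.9, -46.8], [27.8, 27.8], 1.7])
```

View pics/e1.png

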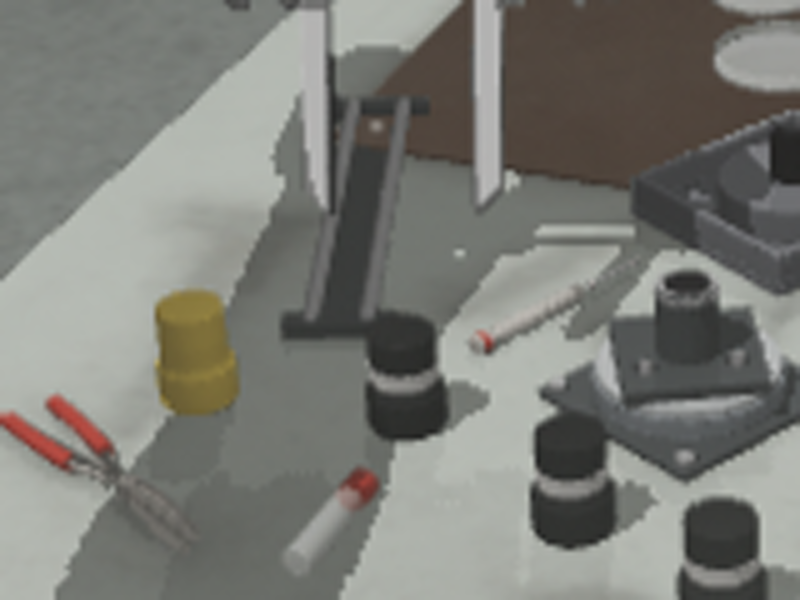

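The crop shows the fingers open at (325,190) and (490,190), above and behind the first black eyepiece at (405,375). The path is clear of the yellow one at (195,350). All three flanges read as seated, with neck tops at the right height. I'll grip it.

>>> arm_command(
  commands=[
    [[0.01, 0, 0.17, 0, 0, 0, 0.3], [0.01, -0.01, 0.17, 0, 0, 0, 0.3], [0.01, 0, 0.17, 0, 0, 0, 0.3], [0.01, 0, 0.17, 0, 0, 0, 0.3], [0.01, 0, 0.17, 0, 0, 0, 0.3], [0, 0, 0, 0, 0, 0, 0.3], [0, 0, 0, 0, 0, 0, 0.3]],
  ],
)

```text
time_s: 34.4
position: [505.5, 234.7, 169.4]
tcp_rot: [0.857, 0.399, -0.295, 0.138]
wrist_force: [1.4, 0.5, -0.5]
grip_width: 61.0
gripper_force: 0.0
```

>>> arm_command(
  commands=[
    [[0, 0, 0, 0, 0, 0, -1], [0, 0, 0, 0, 0, 0, -1], [0, 0, 0, 0, 0, 0, -1], [0, 0, 0, 0, 0, 0, -1], [0, 0, 0, 0, 0, 0, -1], [0, 0, 0, 0, 0, 0, -1]],
  ],
  squeeze=35,
)

```text
time_s: 34.9
position: [505.5, 236.2, 169.4]
tcp_rot: [0.857, 0.401, -0.295, 0.138]
wrist_force: [1.1, 1.5, 2.7]
grip_width: 34.4
gripper_force: 35.0
```

```bash
python3 -c "
from h import *
state()
f=grab('scene'); u,v=np.round(proj(f,[433,148,60])).astype(int); save(cv2.resize(f['img'][v-60:v+60,u-80:u+80],None,fx=5,fy=5,interpolation=cv2.INTER_CUBIC),'e1b.png')"
```

```text
pos [505.5 236.2 169.4] joints [-0.94  1.14  0.73  1.64 -0.37  1.18 -0.8 ] toolx [ 0.506  0.605 -0.615] y [ 0.768 -0.641  0.   ] z [-0.394 -0.472 -0.788] grip 34.4 35.0
```

View pics/e1b.png

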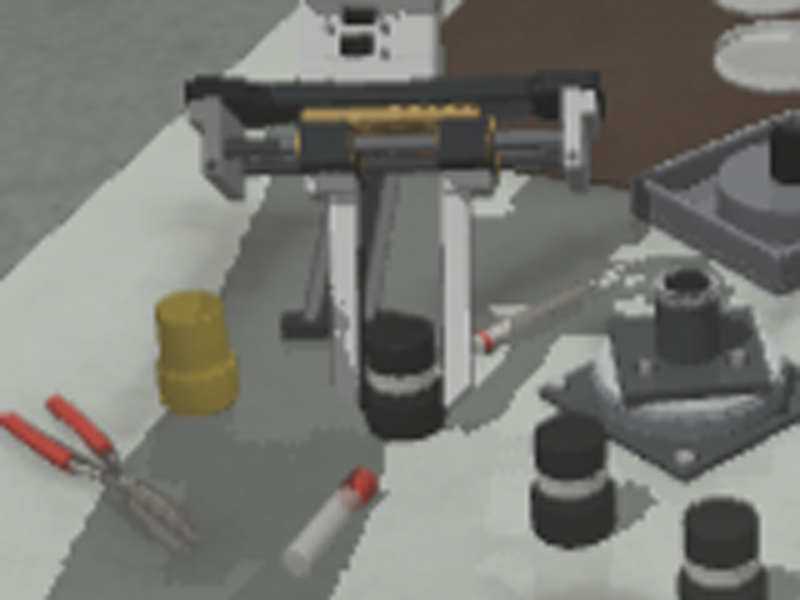

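The crop shows eyepiece 1 held between the pads at (402,375). I'll lift it, turn it half a turn, and lean further.

>>> arm_command(
  commands=[
    [[0, 0, -0.1, 0, 0, 0, -1], [0, 0, -0.3, 0, 0, 0, -1], [0, 0, -0.4, 0, 0, 0, -1], [0, 0, 0, 0, 0, -0.0769, -1], [0, 0, 0, 0, 0, -0.0769, -1], [0, 0, 0, 0, 0, -0.0769, -1], [0, 0, 0, 0, 0, -0.0769, -1], [0, 0, 0, 0, 0, -0.0769, -1]],
  ],
)

```text
time_s: 35.62
position: [536.9, 274.0, 232.3]
tcp_rot: [0.697, 0.639, -0.323, 0.043]
wrist_force: [-0.1, -0.2, -1.9]
grip_width: 34.5
gripper_force: 35.0
```

>>> arm_command(
  commands=[
    [[0, 0, 0, 0, 0, -0.0769, -1], [0, 0, 0, 0, 0, -0.0769, -1], [0, 0, 0, 0, 0, -0.0769, -1], [0, 0, 0, 0, 0, -0.0769, -1], [0, 0, 0, 0, 0, -0.0769, -1], [0, 0, 0, 0, 0, -0.0769, -1], [0, 0, 0, 0, 0, -0.0769, -1], [0, 0, 0, 0, 0, -0.0769, -1]],
  ],
)

```text
time_s: 36.28
position: [537.0, 273.8, 232.3]
tcp_rot: [0.32, 0.89, -0.306, -0.112]
wrist_force: [0.5, -0.2, -0.5]
grip_width: 34.2
gripper_force: 35.0
```

>>> arm_command(
  commands=[
    [[0, 0, 0, 0, 0, -0.0769, -1], [0, 0, 0, 0, 0, -0.0769, -1], [0, 0, 0, 0, 0, -0.0769, -1], [0, 0, 0, 0, 0, -0.0769, -1], [0, 0, 0, 0, 0, -0.0769, -1], [0, 0, 0, 0, 0, -0.0769, -1], [0, 0, 0, 0, 0, -0.0769, -1], [0, 0, 0, 0, 0, -0.0769, -1]],
  ],
)

```text
time_s: 36.95
position: [537.1, 273.6, 232.3]
tcp_rot: [-0.13, 0.937, -0.219, -0.241]
wrist_force: [1.1, -0.5, -1.0]
grip_width: 34.5
gripper_force: 35.0
```

>>> arm_command(
  commands=[
    [[0, 0, 0, 0, 0, -0.0769, -1], [0, 0, 0, 0, 0, -0.0769, -1], [0, 0, 0, 0, 0, -0.0769, -1], [0, 0, 0, 0, 0, -0.0769, -1], [0, 0, 0, 0, 0, -0.0769, -1], [0, 0, 0, 0, 0.078, 0, -1], [0, 0, 0, 0, 0.078, 0, -1], [0, 0, 0, 0, 0, 0, -1]],
  ],
)

```text
time_s: 37.62
position: [536.7, 274.1, 230.5]
tcp_rot: [-0.38, 0.813, -0.187, -0.4]
wrist_force: [-0.4, 0.4, -2.3]
grip_width: 34.2
gripper_force: 35.0
```

```bash
python3 -c "
from h import *
s,R=state(); d=np.array([.643,.766,0]); G=np.array([523,313,24.])-72*d
for h in (30,2): togo(G+145.8*d+[0,0,113.9+h],R,s['position'])"
```

```text
pos [536.7 274.1 230.5] joints [-0.5   1.03 -0.17  1.38  0.32  1.65  1.66] toolx [-0.392 -0.468  0.792] y [-0.767  0.642 -0.001] z [-0.508 -0.608 -0.61 ] grip 34.2 35.0
togo tool/100: [-1.0743  0.3542 -0.3695]
togo tool/100: [-1.2961  0.3544 -0.1985]
```

>>> arm_command(
  commands=[
    [[-0.2686, 0.0886, -0.0924, 0, 0, 0, -1], [-0.2686, 0.0886, -0.0924, 0, 0, 0, -1], [-0.2686, 0.0886, -0.0924, 0, 0, 0, -1], [-0.2686, 0.0886, -0.0924, 0, 0, 0, -1], [0, 0, 0, 0, 0, 0, -1], [0, 0, 0, 0, 0, 0, -1], [0, 0, 0, 0, 0, 0, -1]],
  ],
)

```text
time_s: 38.2
position: [571.0, 368.7, 170.3]
tcp_rot: [-0.38, 0.815, -0.186, -0.397]
wrist_force: [0.2, -0.3, 0.0]
grip_width: 34.3
gripper_force: 35.0
```

>>> arm_command(
  commands=[
    [[-0.055, 0, 0.043, 0, 0, 0, -1], [-0.055, 0, 0.043, 0, 0, 0, -1], [-0.055, 0, 0.043, 0, 0, 0, -1], [0, 0, 0, 0, 0, 0, -1], [0, 0, 0, 0, 0, 0, -1]],
  ],
)

```text
time_s: 38.62
position: [570.6, 368.9, 148.5]
tcp_rot: [-0.38, 0.814, -0.186, -0.398]
wrist_force: [0.3, 0.7, -1.0]
grip_width: 34.2
gripper_force: 35.0
```

```bash
python3 -c "
from h import *
s,R=state(); print(s['wrist_force']); d=np.array([.643,.766,0]); G=np.array([523,313,24.])-72*d
for h in (2,): togo(G+145.8*d+[0,0,113.9+h],R,s['position'])
f=grab('scene'); u,v=np.round(proj(f,[480,260,40])).astype(int); save(cv2.resize(f['img'][v-50:v+50,u-66:u+66],None,fx=6,fy=6,interpolation=cv2.INTER_CUBIC),'p1.png')"
```

```text
pos [570.6 368.9 148.5] joints [-0.59  1.25 -0.17  1.06  0.29  1.76  1.64] toolx [-0.395 -0.471  0.789] y [-0.767  0.642 -0.   ] z [-0.507 -0.605 -0.614] grip 34.2 35.0
[ 0.28687229  0.71189064 -0.98946827]
togo tool/100: [-0.0703  0.0053  0.0501]
```

View pics/p1.png

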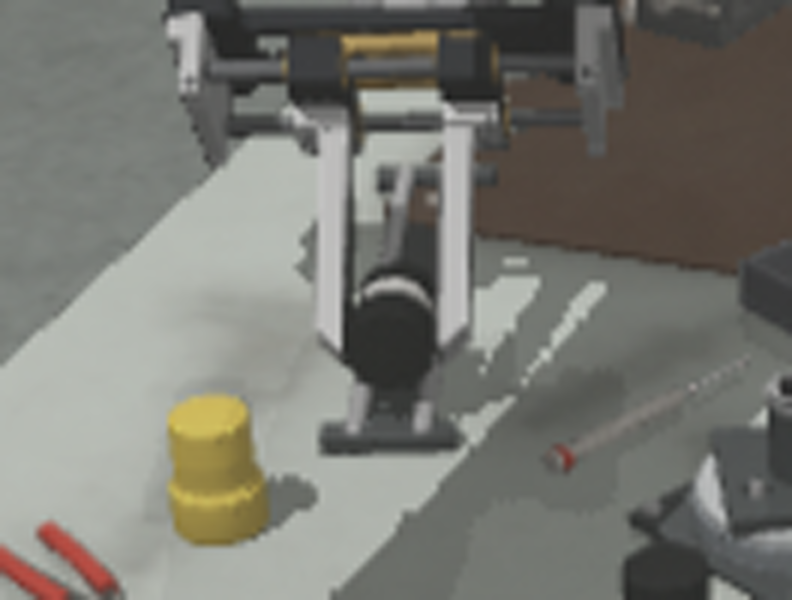

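The crop shows the eyepiece level at (390,320), centred between the rods at (358,410) and (423,410). I'll lower and release it, then go to eyepiece 2 with the mirrored grip, which leaves out the turn back.

>>> arm_command(
  commands=[
    [[-0.035, 0, 0.025, 0, 0, 0, -1], [-0.038, 0, 0.028, 0, 0, 0, -1], [0, 0, 0, 0, 0, 0, -1], [0, 0, 0, 0, 0, 0, -0.1], [0, 0, 0, 0, 0, 0, 0], [0, 0, 0, 0, 0, 0, 0], [0, 0, 0, 0, 0, 0, 0]],
  ],
)

```text
time_s: 39.25
position: [571.0, 369.7, 140.3]
tcp_rot: [-0.38, 0.814, -0.186, -0.397]
wrist_force: [0.4, 0.1, 0.9]
grip_width: 47.2
gripper_force: 0.0
```

>>> arm_command(
  commands=[
    [[0, 0, -0.1, 0, 0, 0, 0.1], [0, 0, -0.3, 0, 0, 0, 0.1], [0, 0, -0.35, 0, 0, 0, 0.3], [0.2, 0, -0.15, 0, 0, 0, 0.3], [0, 0, 0, 0, -0.0747, 0, 0.3], [0, 0, 0, 0, -0.0747, 0, 0.3], [0, 0, 0, 0, -0.0747, 0, 0.3], [0, 0, 0, 0, 0, 0, 0.3]],
  ],
)

```text
time_s: 39.92
position: [608.9, 414.2, 213.9]
tcp_rot: [-0.407, 0.872, -0.116, -0.246]
wrist_force: [0.9, -0.8, 1.2]
grip_width: 61.2
gripper_force: 0.0
```

```bash
python3 -c "
from m import *
s,R=state(); togo([528,145.4,248.7],R,s['position'])
f=grab('top'); P=pts(f);Z=np.where((f['z_map']>100),P[...,2],-99); Z[Z>110]=-99
print(blob(P,roi(f,200,262,35)&(Z>25)&(Z<60)))"
```

```text
pos [608.9 414.2 213.9] joints [-0.62  1.13 -0.1   1.02  0.19  1.54  1.7 ] toolx [-0.548 -0.653  0.523] y [-0.767  0.642 -0.002] z [-0.335 -0.402 -0.852] grip 61.2 0.0
togo tool/100: [ 2.3804 -1.1068  1.0532]
(415, array([477.3, 255.8,  36.5, 477.2, 257.3,  50.1,  53.7]), [[477.8, 258.1], [47.7, 34.1], 50.3])
```

>>> arm_command(
  commands=[
    [[0.2976, -0.1384, 0.1317, 0, 0, 0, 0.3], [0.2976, -0.1384, 0.1317, 0, 0, 0, 0.3], [0.2976, -0.1384, 0.1317, 0, 0, 0, 0.3], [0.2976, -0.1384, 0.1317, 0, 0, 0, 0.3], [0.2976, -0.1384, 0.1317, 0, 0, 0, 0.3], [0.2976, -0.1384, 0.1317, 0, 0, 0, 0.3], [0.2976, -0.1384, 0.1317, 0, 0, 0, 0.3], [0.2976, -0.1384, 0.1317, 0, 0, 0, 0.3]],
  ],
)

```text
time_s: 40.63
position: [527.7, 144.5, 247.4]
tcp_rot: [-0.407, 0.871, -0.117, -0.251]
wrist_force: [0.5, -0.8, 0.5]
grip_width: 61.4
gripper_force: 0.0
```

>>> arm_command(
  commands=[
    [[0, 0, 0, 0, 0, 0, 0.3], [0, 0, 0, 0, 0, 0, 0.3], [0, 0, 0, 0, 0, 0, 0.3], [0, 0, 0, 0, 0, 0, 0.3]],
  ],
)

```text
time_s: 40.97
position: [528.4, 147.7, 246.9]
tcp_rot: [-0.408, 0.871, -0.116, -0.249]
wrist_force: [-0.6, -0.2, 0.5]
grip_width: 61.1
gripper_force: 0.0
```

```bash
python3 -c "
from m import *
s,R=state(); togo([500.7,112.9,180.9],R,s['position'])
f=grab('top'); P=pts(f);Z=np.where((f['z_map']>100),P[...,2],-99); Z[Z>110]=-99
print(blob(P,roi(f,318,286,22)&(Z>40)&(Z<60)))"
```

```text
pos [528.4 147.7 246.9] joints [-0.37  0.83 -0.05  1.71  0.31  1.13  1.82] toolx [-0.543 -0.652  0.528] y [-0.768  0.64   0.001] z [-0.339 -0.405 -0.849] grip 61.1 0.0
togo tool/100: [ 0.0284 -0.0105  0.7955]
(199, array([439.7,  38.8,  46.3, 440.1,  38.7,  27.9,  28. ]), [[440.1, 38.7], [27.8, 28.0], 0.6])
```

>>> arm_command(
  commands=[
    [[0.01, 0, 0.2, 0, 0, 0, 0.3], [0.01, -0.01, 0.2, 0, 0, 0, 0.3], [0.01, 0, 0.2, 0, 0, 0, 0.3], [0, 0, 0.195, 0, 0, 0, 0.3], [0, 0, 0, 0, 0, 0, 0.3], [0, 0, 0, 0, 0, 0, 0.3]],
  ],
)

```text
time_s: 41.52
position: [500.1, 111.9, 180.9]
tcp_rot: [-0.407, 0.871, -0.116, -0.25]
wrist_force: [0.0, -0.4, 0.4]
grip_width: 61.1
gripper_force: 0.0
```

>>> arm_command(
  commands=[
    [[0, 0, 0, 0, 0, 0, -1], [0, 0, 0, 0, 0, 0, -1], [0, 0, 0, 0, 0, 0, -1], [0, 0, 0, 0, 0, 0, -1], [0, 0, 0, 0, 0, 0, -1], [0, 0, 0, 0, 0, 0, -1]],
  ],
  squeeze=35,
)

```text
time_s: 42.02
position: [500.5, 111.6, 182.1]
tcp_rot: [-0.407, 0.871, -0.116, -0.248]
wrist_force: [0.6, 2.1, 3.1]
grip_width: 34.5
gripper_force: 35.0
```

```bash
python3 -c "
from h import *
s,R=state();print(s['wrist_force'])"
```

```text
pos [500.5 111.6 182.1] joints [-0.34  0.9  -0.03  1.84  0.35  0.93  1.79] toolx [-0.546 -0.651  0.527] y [-0.767  0.642 -0.001] z [-0.338 -0.405 -0.85 ] grip 34.5 35.0
[0.61915788 2.0617989  3.07773853]
```

>>> arm_command(
  commands=[
    [[0, 0, -0.1, 0, 0, 0, -1], [0, 0, -0.3, 0, 0, 0, -1], [0, 0, -0.4, 0, 0, 0, -1], [0, 0, 0, 0, 0, 0.0769, -1], [0, 0, 0, 0, 0, 0.0769, -1], [0, 0, 0, 0, 0, 0.0769, -1], [0, 0, 0, 0, 0, 0.0769, -1], [0, 0, 0, 0, 0, 0.0769, -1]],
  ],
)

```text
time_s: 42.68
position: [527.4, 143.8, 250.1]
tcp_rot: [-0.127, 0.953, -0.185, -0.202]
wrist_force: [-0.1, 0.3, -0.2]
grip_width: 34.4
gripper_force: 35.0
```

>>> arm_command(
  commands=[
    [[0, 0, 0, 0, 0, 0.0769, -1], [0, 0, 0, 0, 0, 0.0769, -1], [0, 0, 0, 0, 0, 0.0769, -1], [0, 0, 0, 0, 0, 0.0769, -1], [0, 0, 0, 0, 0, 0.0769, -1], [0, 0, 0, 0, 0, 0.0769, -1], [0, 0, 0, 0, 0, 0.0769, -1], [0, 0, 0, 0, 0, 0.0769, -1]],
  ],
)

```text
time_s: 43.35
position: [527.3, 144.0, 249.9]
tcp_rot: [0.331, 0.903, -0.258, -0.093]
wrist_force: [-0.1, -0.5, -1.4]
grip_width: 34.3
gripper_force: 35.0
```

>>> arm_command(
  commands=[
    [[0, 0, 0, 0, 0, 0.0769, -1], [0, 0, 0, 0, 0, 0.0769, -1], [0, 0, 0, 0, 0, 0.0769, -1], [0, 0, 0, 0, 0, 0.0769, -1], [0, 0, 0, 0, 0, 0.0769, -1], [0, 0, 0, 0, 0, 0.0769, -1], [0, 0, 0, 0, 0, 0.0769, -1], [0, 0, 0, 0, 0, 0.0769, -1]],
  ],
)

```text
time_s: 44.02
position: [527.3, 144.2, 249.7]
tcp_rot: [0.712, 0.646, -0.272, 0.037]
wrist_force: [-0.6, -0.6, -0.9]
grip_width: 34.5
gripper_force: 35.0
```

>>> arm_command(
  commands=[
    [[0, 0, 0, 0, 0, 0.0769, -1], [0, 0, 0, 0, 0, 0.0769, -1], [0, 0, 0, 0, 0, 0.0769, -1], [0, 0, 0, 0, 0, 0.0769, -1], [0, 0, 0, 0, 0, 0.0769, -1], [0, 0, 0, 0, 0, 0, -1], [0, 0, 0, 0, 0, 0, -1]],
  ],
)

```text
time_s: 44.6
position: [527.2, 144.1, 249.3]
tcp_rot: [0.87, 0.409, -0.249, 0.116]
wrist_force: [-0.3, -0.2, -1.1]
grip_width: 34.2
gripper_force: 35.0
```

```bash
python3 -c "
from h import *
s,R=state(); d=np.array([.643,.766,0]); G=np.array([523,313,24.])-15*d
a=np.radians(32.); z=-np.sin(a)*d-np.array([0,0,np.cos(a)]); togo(G-185*z+[0,0,70],R,s['position'])"
```

```text
pos [527.2 144.1 249.3] joints [-0.89  1.04  0.9   1.74 -0.42  1.13 -0.54] toolx [ 0.541  0.654 -0.528] y [ 0.77  -0.639 -0.002] z [-0.339 -0.405 -0.849] grip 34.2 35.0
togo tool/100: [ 1.7789 -1.1068 -1.1223]
```

>>> arm_command(
  commands=[
    [[0.2541, -0.1581, -0.1603, 0, 0, 0, -1], [0.2541, -0.1581, -0.1603, 0, 0, 0, -1], [0.2541, -0.1581, -0.1603, 0, 0, 0, -1], [0.2541, -0.1581, -0.1603, 0, 0, 0, -1], [0.2541, -0.1581, -0.1603, 0, 0, 0, -1], [0.2541, -0.1581, -0.1603, 0, 0, 0, -1], [0.2541, -0.1581, -0.1603, 0, 0, 0, -1]],
  ],
)

```text
time_s: 45.18
position: [577.2, 377.7, 251.2]
tcp_rot: [0.87, 0.409, -0.249, 0.115]
wrist_force: [1.7, 0.1, -0.9]
grip_width: 34.4
gripper_force: 35.0
```

>>> arm_command(
  commands=[
    [[0, 0, 0, 0, -0.078, 0, -1], [0, 0, 0, 0, -0.078, 0, -1], [0, 0, 0, 0, -0.078, 0, -1], [0, 0, 0, 0, 0, 0, -1], [0, 0, 0, 0, 0, 0, -1]],
  ],
)

```text
time_s: 45.6
position: [577.5, 375.6, 249.6]
tcp_rot: [0.811, 0.38, -0.403, 0.188]
wrist_force: [0.1, 0.6, -0.7]
grip_width: 34.5
gripper_force: 35.0
```

```bash
python3 -c "
from h import *
s,R=state(); d=np.array([.643,.766,0]); G=np.array([523,313,24.])-15*d
for h in(20,1.5): togo(G-185*R[:,2]+[0,0,h],R,s['position'])"
```

```text
pos [577.5 375.6 249.6] joints [-0.97  1.28  0.87  1.04 -0.34  1.9  -0.89] toolx [ 0.386  0.465 -0.797] y [ 0.768 -0.64  -0.002] z [-0.511 -0.611 -0.604] grip 34.5 35.0
togo tool/100: [ 1.0457 -0.0141  0.1733]
togo tool/100: [ 1.1931 -0.0138  0.2851]
```

>>> arm_command(
  commands=[
    [[0, 0, 0, 0, 0.078, 0, -1], [0, 0, 0, 0, 0, 0, -1], [0, 0, 0, 0, 0, 0, -1]],
  ],
)

```text
time_s: 45.85
position: [577.2, 375.6, 253.0]
tcp_rot: [0.835, 0.39, -0.353, 0.165]
wrist_force: [-0.3, -0.8, -1.1]
grip_width: 34.3
gripper_force: 35.0
```

```bash
python3 -c "
from h import *
s,R=state(); d=np.array([.643,.766,0]); G=np.array([523,313,24.])-15*d
for h in(20,5): togo(G-185*R[:,2]+[0,0,h],R,s['position'])"
```

```text
pos [577.2 375.6 253. ] joints [-0.98  1.24  0.87  1.1  -0.39  1.78 -0.89] toolx [ 0.447  0.535 -0.717] y [ 0.767 -0.642 -0.   ] z [-0.46  -0.55  -0.697] grip 34.3 35.0
togo tool/100: [ 0.8174 -0.0132  0.3076]
togo tool/100: [ 0.925  -0.0132  0.4122]
```

>>> arm_command(
  commands=[
    [[0.163, -0.003, 0.0615, 0, 0, 0, -1], [0.163, -0.003, 0.0615, 0, 0, 0, -1], [0.163, -0.003, 0.0615, 0, 0, 0, -1], [0.163, -0.003, 0.0615, 0, 0, 0, -1], [0.163, -0.002, 0.0615, 0, 0, 0, -1], [0, 0, 0, 0, 0, 0, -1], [0, 0, 0, 0, 0, 0, -1]],
  ],
)

```text
time_s: 46.43
position: [598.1, 402.9, 170.4]
tcp_rot: [0.834, 0.39, -0.355, 0.166]
wrist_force: [0.1, -0.5, -0.9]
grip_width: 34.3
gripper_force: 35.0
```

```bash
python3 -c "
from h import *
s,R=state(); d=np.array([.643,.766,0]); G=np.array([523,313,24.])-15*d
for h in(5,): togo(G-185*R[:,2]+[0,0,h],R,s['position'])"
```

```text
pos [598.1 402.9 170.4] joints [-0.94  1.38  0.83  0.95 -0.46  1.79 -0.96] toolx [ 0.444  0.533 -0.72 ] y [ 0.768 -0.641 -0.001] z [-0.462 -0.553 -0.694] grip 34.3 35.0
togo tool/100: [0.1012 0.0003 0.0827]
```

>>> arm_command(
  commands=[
    [[0.05, 0, 0.045, 0, 0, 0, -1], [0.055, 0, 0.045, 0, 0, 0, -1], [0, 0, 0, 0, 0, 0, -1], [0, 0, 0, 0, 0, 0, -0.1], [0, 0, 0, 0, 0, 0, 0], [0, 0, 0, 0, 0, 0, 0], [0, 0, 0, 0, 0, 0, 0]],
  ],
)

```text
time_s: 47.02
position: [598.9, 404.0, 157.5]
tcp_rot: [0.834, 0.39, -0.353, 0.165]
wrist_force: [0.2, 0.5, 0.1]
grip_width: 46.8
gripper_force: 0.0
```

>>> arm_command(
  commands=[
    [[0, 0, -0.1, 0, 0, 0, 0.1], [0, 0, -0.3, 0, 0, 0, 0.1], [-0.1, 0, -0.3, 0, 0, 0, 0.3], [-0.35, 0, -0.1, 0, 0, 0, 0.3], [0, 0, 0, 0, 0.0445, 0, 0.3], [0, 0, 0, 0, 0.0445, 0, 0.3], [0, 0, 0, 0, 0, 0, 0.3], [0, 0, 0, 0, 0, 0, 0.3]],
  ],
)

```text
time_s: 47.68
position: [615.4, 424.1, 246.0]
tcp_rot: [0.857, 0.4, -0.295, 0.138]
wrist_force: [0.1, -0.1, -0.7]
grip_width: 60.9
gripper_force: 0.0
```

```bash
python3 -c "
from m import *
s,R=state(); togo([547.9,76.9,232.8],R,s['position'])
f=grab('top'); P=pts(f);Z=np.where((f['z_map']>100),P[...,2],-99); Z[Z>110]=-99
print(blob(P,roi(f,198,262,40)&(Z>25)&(Z<60)))
print(blob(P,roi(f,363,284,22)&(Z>40)&(Z<60)))"
```

```text
pos [615.4 424.1 246. ] joints [-0.92  1.27  0.81  0.9  -0.46  1.79 -0.99] toolx [ 0.506  0.605 -0.615] y [ 0.767 -0.641 -0.   ] z [-0.395 -0.472 -0.788] grip 60.9 0.0
togo tool/100: [-2.3599  1.7093  2.0084]
(415, array([477.4, 255.8,  36.3, 477.1, 257.3,  50. ,  54. ]), [[477.8, 258.4], [47.6, 35.0], 51.1])
(198, array([445.7, -47.4,  46.3, 444.9, -46.9,  27.9,  27.9]), [[445.0, -46.9], [27.8, 28.0], 89.1])
```

>>> arm_command(
  commands=[
    [[-0.236, 0.171, 0.2008, 0, 0, 0, 0.3], [-0.236, 0.171, 0.2008, 0, 0, 0, 0.3], [-0.236, 0.171, 0.2008, 0, 0, 0, 0.3], [-0.236, 0.171, 0.2008, 0, 0, 0, 0.3], [-0.236, 0.171, 0.2008, 0, 0, 0, 0.3], [-0.236, 0.171, 0.2008, 0, 0, 0, 0.3], [-0.236, 0.171, 0.2008, 0, 0, 0, 0.3], [-0.236, 0.171, 0.2008, 0, 0, 0, 0.3]],
  ],
)

```text
time_s: 48.4
position: [561.3, 145.0, 233.5]
tcp_rot: [0.856, 0.401, -0.296, 0.138]
wrist_force: [0.4, -1.1, 0.1]
grip_width: 61.0
gripper_force: 0.0
```

>>> arm_command(
  commands=[
    [[-0.236, 0.171, 0.2008, 0, 0, 0, 0.3], [-0.236, 0.171, 0.2008, 0, 0, 0, 0.3], [0, 0, 0, 0, 0, 0, 0.3], [0, 0, 0, 0, 0, 0, 0.3], [0, 0, 0, 0, 0, 0, 0.3], [0, 0, 0, 0, 0, 0, 0.3]],
  ],
)

```text
time_s: 48.9
position: [548.9, 78.3, 230.9]
tcp_rot: [0.856, 0.402, -0.294, 0.138]
wrist_force: [-0.3, 1.1, -0.2]
grip_width: 61.1
gripper_force: 0.0
```

```bash
python3 -c "
from m import *
s,R=state(); togo([516.2,39.2,169.8],R,s['position'])
f=grab('top'); P=pts(f);Z=np.where((f['z_map']>100),P[...,2],-99); Z[Z>110]=-99
print(blob(P,roi(f,363,284,22)&(Z>40)&(Z<60)))
m=roi(f,195,255,40)&(Z>25)&(Z<60); k,l,st,ce=cv2.connectedComponentsWithStats(m.astype(np.uint8))
for i in range(1,k):
  if st[i,4]>100: q=P[l==i]; print(st[i,4],q.mean(0),cv2.minAreaRect(q[:,:2].astype(np.float32)))"
```

```text
pos [548.9  78.3 230.9] joints [-0.77  1.09  0.88  1.7  -0.31  1.12 -0.53] toolx [ 0.504  0.607 -0.615] y [ 0.769 -0.639 -0.001] z [-0.393 -0.472 -0.789] grip 61.1 0.0
togo tool/100: [-2.660e-02 -6.000e-04  7.957e-01]
(198, array([445.7, -47.3,  46.2, 444.9, -46.8,  27.9,  27.8]), [[444.9, -46.8], [27.8, 27.8], 1.3])
418 [515.30842607 300.84184298  36.38714562] ((515.9917602539062, 302.8653564453125), (48.41437911987305, 33.967708587646484), 49.112300872802734)
417 [477.49759782 255.7195021   36.48758829] ((478.12554931640625, 258.006103515625), (47.68412780761719, 34.77995300292969), 49.36387252807617)
```

>>> arm_command(
  commands=[
    [[-0.01, 0, 0.2, 0, 0, 0, 0.3], [-0.01, 0, 0.2, 0, 0, 0, 0.3], [0, 0, 0.2, 0, 0, 0, 0.3], [0, 0, 0.195, 0, 0, 0, 0.3], [0, 0, 0, 0, 0, 0, 0.3], [0, 0, 0, 0, 0, 0, 0.3]],
  ],
)

```text
time_s: 49.45
position: [516.1, 38.9, 169.8]
tcp_rot: [0.856, 0.401, -0.295, 0.138]
wrist_force: [0.6, 0.2, 0.2]
grip_width: 60.9
gripper_force: 0.0
```

>>> arm_command(
  commands=[
    [[0, 0, 0, 0, 0, 0, -1], [0, 0, 0, 0, 0, 0, -1], [0, 0, 0, 0, 0, 0, -1], [0, 0, 0, 0, 0, 0, -1], [0, 0, 0, 0, 0, 0, -1], [0, 0, 0, 0, 0, 0, -1]],
  ],
  squeeze=35,
)

```text
time_s: 49.95
position: [516.4, 38.5, 170.6]
tcp_rot: [0.857, 0.401, -0.294, 0.138]
wrist_force: [1.0, 1.2, 4.8]
grip_width: 34.3
gripper_force: 35.0
```

>>> arm_command(
  commands=[
    [[0, 0, -0.1, 0, 0, 0, -1], [0, 0, -0.3, 0, 0, 0, -1], [0, 0, -0.4, 0, 0, 0, -1], [0, 0, 0, 0, 0, 0, -1], [0, 0, 0, 0, 0, 0, -1]],
  ],
)

```text
time_s: 50.37
position: [548.7, 77.0, 234.7]
tcp_rot: [0.857, 0.402, -0.292, 0.138]
wrist_force: [-0.5, -0.4, -0.8]
grip_width: 34.3
gripper_force: 35.0
```

```bash
python3 -c "
from h import *
s,R=state();print(s['wrist_force']); togo([560,300,260],R,s['position'])"
```

```text
pos [548.7  77.  234.7] joints [-0.77  1.08  0.88  1.71 -0.31  1.12 -0.53] toolx [ 0.507  0.608 -0.612] y [ 0.769 -0.639  0.002] z [-0.39  -0.471 -0.791] grip 34.3 35.0
[-0.50626096 -0.43632044 -0.78266125]
togo tool/100: [ 1.2569 -1.3386 -1.2956]
```

>>> arm_command(
  commands=[
    [[0.1796, -0.1912, -0.1851, 0, 0, 0, -1], [0.1796, -0.1912, -0.1851, 0, 0, 0, -1], [0.1796, -0.1912, -0.1851, 0, 0, 0, -1], [0.1796, -0.1912, -0.1851, 0, 0, 0, -1], [0.1796, -0.1912, -0.1851, 0, 0, 0, -1], [0.1796, -0.1912, -0.1851, 0, 0, 0, -1], [0.1796, -0.1912, -0.1851, 0, 0, 0, -1], [0, 0, 0, 0, 0, 0, -1]],
  ],
)

```text
time_s: 51.03
position: [558.3, 305.6, 256.4]
tcp_rot: [0.855, 0.405, -0.293, 0.136]
wrist_force: [-0.7, 1.0, -1.8]
grip_width: 34.3
gripper_force: 35.0
```

>>> arm_command(
  commands=[
    [[0, 0, 0, 0, 0, -0.0769, -1], [0, 0, 0, 0, 0, -0.0769, -1], [0, 0, 0, 0, 0, -0.0769, -1], [0, 0, 0, 0, 0, -0.0769, -1], [0, 0, 0, 0, 0, -0.0769, -1], [0, 0, 0, 0, 0, -0.0769, -1], [0, 0, 0, 0, 0, -0.0769, -1], [0, 0, 0, 0, 0, -0.0769, -1]],
  ],
)

```text
time_s: 51.7
position: [558.8, 297.8, 256.9]
tcp_rot: [0.57, 0.754, -0.326, -0.017]
wrist_force: [-0.9, 0.7, -1.6]
grip_width: 34.6
gripper_force: 35.0
```

>>> arm_command(
  commands=[
    [[0, 0, 0, 0, 0, -0.0769, -1], [0, 0, 0, 0, 0, -0.0769, -1], [0, 0, 0, 0, 0, -0.0769, -1], [0, 0, 0, 0, 0, -0.0769, -1], [0, 0, 0, 0, 0, -0.0769, -1], [0, 0, 0, 0, 0, -0.0769, -1], [0, 0, 0, 0, 0, -0.0769, -1], [0, 0, 0, 0, 0, -0.0769, -1]],
  ],
)

```text
time_s: 52.37
position: [558.8, 297.8, 256.8]
tcp_rot: [0.155, 0.933, -0.281, -0.166]
wrist_force: [-0.1, 0.0, -1.4]
grip_width: 34.3
gripper_force: 35.0
```

>>> arm_command(
  commands=[
    [[0, 0, 0, 0, 0, -0.0769, -1], [0, 0, 0, 0, 0, -0.0769, -1], [0, 0, 0, 0, 0, -0.0769, -1], [0, 0, 0, 0, 0, -0.0769, -1], [0, 0, 0, 0, 0, -0.0769, -1], [0, 0, 0, 0, 0, -0.0769, -1], [0, 0, 0, 0, 0, -0.0769, -1], [0, 0, 0, 0, 0, -0.0769, -1]],
  ],
)

```text
time_s: 53.03
position: [558.8, 297.8, 256.8]
tcp_rot: [-0.297, 0.898, -0.172, -0.277]
wrist_force: [0.0, -0.2, -0.5]
grip_width: 34.7
gripper_force: 35.0
```

>>> arm_command(
  commands=[
    [[0, 0, 0, 0, 0, -0.0769, -1], [0, 0, 0, 0, 0, -0.0769, -1], [0, 0, 0, 0, 0.045, 0, -1], [0, 0, 0, 0, 0.045, 0, -1], [0, 0, 0, 0, 0, 0, -1], [0, 0, 0, 0, 0, 0, -1]],
  ],
)

```text
time_s: 53.53
position: [559.0, 298.4, 256.5]
tcp_rot: [-0.39, 0.834, -0.166, -0.355]
wrist_force: [-0.4, 0.6, -0.7]
grip_width: 34.2
gripper_force: 35.0
```

```bash
python3 -c "
from h import *
s,R=state(); d=np.array([.643,.766,0]); G=np.array([523,313,24.])+43*d
for h in(25,4): togo(G-185*R[:,2]+[0,0,h],R,s['position'])"
```

```text
pos [559.  298.4 256.5] joints [-0.55  1.   -0.07  1.31  0.24  1.62  1.73] toolx [-0.445 -0.532  0.72 ] y [-0.767  0.642  0.   ] z [-0.462 -0.552 -0.694] grip 34.2 35.0
togo tool/100: [-1.7103  0.3691 -0.6346]
togo tool/100: [-1.8616  0.3691 -0.4889]
```

>>> arm_command(
  commands=[
    [[-0.285, 0.0615, -0.1058, 0, 0, 0, -1], [-0.285, 0.0615, -0.1058, 0, 0, 0, -1], [-0.285, 0.0615, -0.1058, 0, 0, 0, -1], [-0.285, 0.0615, -0.1058, 0, 0, 0, -1], [-0.285, 0.0615, -0.1058, 0, 0, 0, -1], [-0.285, 0.0615, -0.1058, 0, 0, 0, -1], [0, 0, 0, 0, 0, 0, -1], [0, 0, 0, 0, 0, 0, -1]],
  ],
)

```text
time_s: 54.2
position: [636.2, 449.3, 175.2]
tcp_rot: [-0.39, 0.833, -0.166, -0.355]
wrist_force: [-0.6, -0.3, 0.1]
grip_width: 34.6
gripper_force: 35.0
```

```bash
python3 -c "
from h import *
s,R=state(); d=np.array([.643,.766,0]); G=np.array([523,313,24.])+43*d
for h in(4,): togo(G-185*R[:,2]+[0,0,h],R,s['position'])"
```

```text
pos [636.2 449.3 175.2] joints [-0.68  1.38 -0.02  0.58  0.17  1.97  1.76] toolx [-0.445 -0.532  0.721] y [-0.768  0.641 -0.001] z [-0.461 -0.553 -0.693] grip 34.6 35.0
togo tool/100: [-0.1303 -0.0045  0.1369]
```

>>> arm_command(
  commands=[
    [[0.07, 0, -0.07, 0, -0.045, 0, -1], [0.07, 0, -0.07, 0, -0.045, 0, -1], [0, 0, 0, 0, 0, 0, -1], [0, 0, 0, 0, 0, 0, -1]],
  ],
)

```text
time_s: 54.53
position: [636.9, 447.5, 202.0]
tcp_rot: [-0.4, 0.857, -0.138, -0.294]
wrist_force: [-0.0, -1.0, -0.4]
grip_width: 34.3
gripper_force: 35.0
```

```bash
python3 -c "
from h import *
s,R=state(); d=np.array([.643,.766,0]); G=np.array([523,313,24.])+41*d
for h in(15,6): togo(G-185*R[:,2]+[0,0,h],R,s['position'])"
```

```text
pos [636.9 447.5 202. ] joints [-0.66  1.28 -0.04  0.72  0.16  1.8   1.74] toolx [-0.508 -0.605  0.614] y [-0.766  0.643 -0.001] z [-0.394 -0.471 -0.79 ] grip 34.3 35.0
togo tool/100: [0.0676 0.0103 0.2668]
togo tool/100: [0.0124 0.0104 0.3379]
```

>>> arm_command(
  commands=[
    [[0.01, 0.01, 0.1, 0, 0, 0, -1], [0, 0, 0.1, 0, 0, 0, -1], [0, 0, 0.08, 0, 0, 0, -1], [0, 0, 0.05, 0, 0, 0, -1], [0, 0, 0, 0, 0, 0, -1], [0, 0, 0, 0, 0, 0, -1]],
  ],
)

```text
time_s: 55.03
position: [622.2, 432.6, 173.3]
tcp_rot: [-0.4, 0.857, -0.138, -0.295]
wrist_force: [0.6, 0.4, -0.2]
grip_width: 34.4
gripper_force: 35.0
```

```bash
python3 -c "
from h import *
s,R=state();print(s['wrist_force']); d=np.array([.643,.766,0]); G=np.array([523,313,24.])+41*d
for h in(6,): togo(G-185*R[:,2]+[0,0,h],R,s['position'])"
```

```text
pos [622.2 432.6 173.3] joints [-0.66  1.26 -0.04  0.84  0.16  1.7   1.73] toolx [-0.506 -0.604  0.616] y [-0.767  0.642 -0.   ] z [-0.395 -0.472 -0.788] grip 34.4 35.0
[ 0.5919922   0.44900532 -0.17653855]
togo tool/100: [ 0.0194 -0.0074 -0.0168]
```

>>> arm_command(
  commands=[
    [[0, 0, 0, 0, 0, 0, -0.1], [0, 0, 0, 0, 0, 0, 0], [0, 0, 0, 0, 0, 0, 0], [0, 0, -0.1, 0, 0, 0, 0.1], [0, 0, -0.3, 0, 0, 0, 0.1], [0, 0, -0.35, 0, 0, 0, 0.1], [0.2, 0, -0.25, 0, 0, 0, 0.1], [0, 0, 0, 0, 0, 0, 0.1]],
  ],
)

```text
time_s: 55.7
position: [652.9, 470.0, 271.1]
tcp_rot: [-0.401, 0.859, -0.137, -0.288]
wrist_force: [0.9, -0.6, 0.8]
grip_width: 51.8
gripper_force: 0.0
```

>>> arm_command(
  commands=[
    [[0, 0, 0, 0, 0, 0, 0.1], [0, 0, 0, 0, 0, 0, 0.1], [0, 0, 0, 0, 0, 0, 0.1]],
  ],
)

```text
time_s: 55.95
position: [651.1, 467.5, 263.5]
tcp_rot: [-0.4, 0.856, -0.138, -0.296]
wrist_force: [0.1, -0.2, -0.7]
grip_width: 52.0
gripper_force: 0.0
```

Run:
```python
from m import *
s,R=state()
f=grab('top'); save(f['img'],'end.png'); P=pts(f);Z=np.where((f['z_map']>100),P[...,2],-99); Z[Z>110]=-99
m=roi(f,185,245,50)&(Z>25)&(Z<60); k,l,st,ce=cv2.connectedComponentsWithStats(m.astype(np.uint8))
for i in range(1,k):
  if st[i,4]>80: q=P[l==i]; print(st[i,4],q.mean(0).round(1),cv2.minAreaRect(q[:,:2].astype(np.float32)))
for n,u,v,lo,hi in(('sq',338,165,45,75),('rect',387,168,45,75),('tri',298,236,45,75),('cover',253,168,20,80)):
  try: print(n,blob(P,roi(f,u,v,28)&(Z>lo)&(Z<hi)))
  except Exception as e: print(n,e)
```

```text
pos [651.1 467.5 263.5] joints [-0.69  1.28  0.03  0.53  0.1   1.98  1.78] toolx [-0.505 -0.604  0.617] y [-0.767  0.642  0.   ] z [-0.396 -0.473 -0.787] grip 52.0 0.0
821 [530.3 318.8  36.3] ((531.3723754882812, 321.7039489746094), (99.51356506347656, 34.42109680175781), 50.03128433227539)
415 [477.4 255.8  36.5] ((478.4311828613281, 258.03338623046875), (48.24073028564453, 34.34651184082031), 49.005008697509766)
sq (202, array([681.5,   2.7,  57.9, 683.4,   2.6,  29.1,  26.7]), [[683.4, 2.6], [29.1, 26.7], 0.2])
rect (199, array([675.1, -92.2,  57.8, 676.6, -93.1,  28.2,  28.1]), [[676.5, -93.0], [28.2, 28.0], 86.6])
tri (188, array([536.6,  79.6,  58.7, 536.6,  79.8,  27. ,  26.7]), [[536.7, 79.8], [26.9, 26.4], 3.1])
cover (1009, array([680. , 170.6,  24.5, 680.4, 170.5,  72.7,  72.3]), [[680.3, 170.5], [72.5, 72.2], 1.3])
```

View pics/end.png

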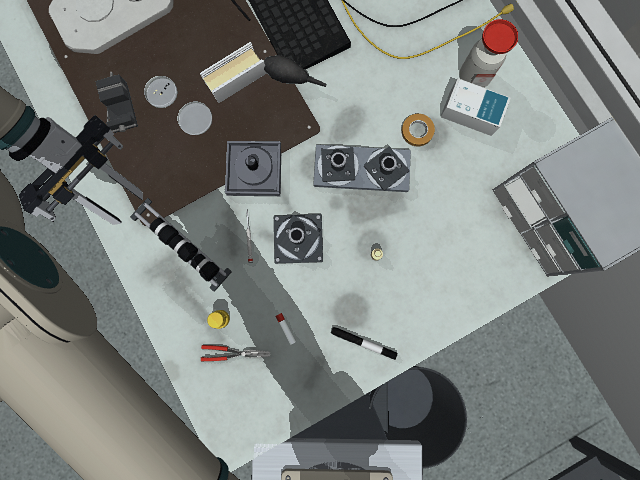

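The final picture shows three eyepieces in line between the rods at (160–215,230–275), three flanges on their plates at (298,236), (338,162) and (388,167), and the cover in the tray at (252,165). The arm is clear of everything.

```bash
python3 -c "
from cell import env
print(env.job_done())"
```

```text
the job is handed in; nothing more can be done
None
```

I handed the job in at about 56 s of the 208 s limit, with no verdict returned; the last camera check showed the cover knob up in the tray, the three-hole flange seated on the port, the square and rectangular flanges seated on the stand, and all three eyepieces lying between the rods.

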